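# Photograph the finished flower tiles

### The arm

A 7-joint arm with a two-finger parallel gripper is mounted at the origin on the work surface. World frame = base frame: x ahead of the robot, y to its left, z up, the work surface at z = 0. Lengths are in m, angles in rad, forces in N, time in s.
With the tool pointing down it reaches from about 0.4 to 0.925 m from the base axis. Payload 4.1 kg.
Tool frame: the origin (TCP) lies on the centre line of the jaws, within the pads' length; the fingertips stand 8 mm ahead of it and the grasp point (between the pads) lies 11 mm behind it (arm.tip_reach is the distance from the TCP to the fingertips, in m); z points along the fingers, y is the direction in which the jaws open and shut (so a half turn about z gives the same grasp; the last joint's range is limited). The gripper opens to 85 mm and grips with 20 to 120 N. Pads are 22 mm wide; open, the fingers measure 114 mm over their backs; the gripper's body (76 mm by 85 mm) begins 54 mm behind the grasp point. The pads swing forward as they close: fully open they stand 13 mm farther back than shut.
Start: joints at [-1.433, 0.398, 0.045, 1.537, -0.019, 1.207, -0.051], TCP at [0.152, 0.632, 0.219] pointing down, gripper open.
Joint ranges: [-2.82, 2.82], [-0.49, 2.23], [-1.37, 1.46], [0, 2.46], [-1.36, 4.5], [0.23, 2], [-2.94, 2.94]. Speed limits (rad/s): [2.57, 2.57, 3.14, 3.14, 3.14, 3.14, 3.14].

### API

Orientations are given as a unit quaternion [w, x, y, z].
In Python, from station import arm, cams, ticket gives the robot as it stands.
- The arm moves only by the tool apply_moves, never from a script. Its arguments are lists of equal length, an entry for each row: "jaw": the opening, from 0 (shut) to 1 (fully open); "slide": the shift along the tool's x, y, z in mm, a list of three; "roll": the turn about the tool's z in degrees. A call has 1 to 20 rows; each row is the pose to reach, as a shift and turn from the pose commanded when the call began, along the tool's axes at that moment; what a row does not reach only later rows make up. A row lasts 1/10 s, in which the tool goes at most 50 mm and 8.59 degrees, less where a joint would pass 70% of its speed; a pose out of reach is approached as far as the arm can. A call with a gripper value outside its range is refused whole. The fingers move at their own pace and stop on an object; "newtons" is the grip in N (left out, the last holds). Time passes only in rows, so rows that repeat a pose let the fingers close. It gives the time, the measured TCP pose, the force and the opening at its end, in the units of the state.
- arm.observe(): the state, without advancing time (a new reading comes with each control period).
- cams.grab_frame(name): name is "side" or "top"; returns a dict with "image" (420x560x3 uint8, red, green, blue), "K" (3x3 intrinsics, pixels), "R" (3x3) and "t" (3): a world point X has camera coordinates R X + t. Camera axes: x right, y down, z forward; pixel columns grow to the right and rows downward; lengths in m; the calibration is good to about 2 mm. A picture is of the moment at which its call begins. There is no depth.
- ticket.hand_in(): hands the job in, once; it reports no verdict.
The state is a dict: "time": time; "q": joint angles; "joint_vel": joint speeds; "joint_torque": joint torques, N m; "ee_pos": TCP position; "tool_rot": TCP orientation; "ft_force": force on the tool from outside, world axes, zero at the start; "ft_torque": the same for the moment, N m; "gripper_width": finger opening in m.
Only numpy, scipy, OpenCV 4.12 (cv2) and the standard library are available. Lean on these libraries where they do the work, as an engineer would, in place of code of your own. Each camera call takes 0.05 s, during which the arm holds its last target.

### The job

Stand every flower tile on the sloping easel, side by side, flower outwards and flat on the face, with its stem edge resting squarely against the ledge, and turn the focus knob until its white pointer is on the orange mark. With all of them so placed and let go, press the shutter button to take the picture. Then lay all the tiles flat in the wooden tray, flowers up and none on another, and turn the focus knob back to its stop at the white rest line; leave the vase, the spool and the pliers where they are.

Things in the scene. Friction and masses are not known exactly. Their poses are not given: they have to be found in the camera images.
- face: grey face of the fixed wooden easel (base 300 x 115 mm, back 73 mm high), sloping 25 degrees, 300 mm along the ledge, 108 mm up the slope. Origin on the surface, mid-ledge, at its inner side, 26 mm above the table; x along the ledge, y up the slope, z out. The dark ledge, 8 mm thick, stands 10 mm proud; its stopping side is y = 0. A tile stays where it is left on the slope, it does not slide.
- console: the camera's black wireless control box, fixed, 200 x 110 x 35 mm, origin under its centre; knob centre at (-38, 0) mm, shutter button at (62, 0) mm in its own frame. It has a white rest line beyond the knob on its -x side.
- focus (a joint): angle of the focus knob in rad: 0 with the pointer on the console's white rest line (the console's -x side), where there is a stop; grows clockwise seen from above, to 4.0. Light friction (0.04 N m), stays where it is left.
- focus_grip (a point): point on the knob's axis at the height to grip, 70 mm above the table. The knob is a dark disc of 56 mm with an upright grip bar 50 mm long, 14 mm thick, 40 mm tall (from 46 to 86 mm above the table). This point turns with the knob: its x axis lies along the bar, and the pointer is on its -x side.
- focus_pointer (a point): tip of the knob's white pointer line, 34 mm from the axis; turns with the knob.
- focus_mark (a point): the orange index tab on the dark ring around the knob, its inner edge, 34 mm from the knob's axis: the pointer tip lies exactly over this point when the focus is set. The ring does not turn with the knob; its setting differs from day to day.
- shutter (a joint): travel of the shutter button in m: 0 up, 0.006 fully down (5 N); it springs back. The picture is taken beyond 0.004.
- shutter_top (a point): centre of the top of the red round shutter button, 26 mm across, pressed straight down.
- tray: shallow dark wooden tray with a cork floor, fixed, 310 x 102 mm outside, walls 5 mm thick and 13 mm high, floor 5 mm thick; origin under its centre, x along its length.
- tile_red: white porcelain tile with a red flower, 120 g: tile 60 x 60 x 8 mm, and in its middle a square flower block 30 x 30 mm, rising 26 mm (8 to 34 mm above the underside), its sides parallel to the tile's, by which it is lifted. Origin at the centre of its underside, z out of its front; a green stem runs from the flower to the foot edge at -y. May be absent.
- tile_red_foot (a point): middle of the tile's foot edge (stem side), 30 mm from its centre, 4 mm above the underside.
- tile_red_top (a point): middle of the tile's top edge (opposite the stem), 30 mm from its centre, 4 mm above the underside.
- tile_lime: white porcelain tile with a lime green flower, 120 g: tile 60 x 60 x 8 mm, and in its middle a square flower block 30 x 30 mm, rising 26 mm (8 to 34 mm above the underside), its sides parallel to the tile's, by which it is lifted. Origin at the centre of its underside, z out of its front; a green stem runs from the flower to the foot edge at -y. May be absent.
- tile_lime_foot (a point): middle of the tile's foot edge (stem side), 30 mm from its centre, 4 mm above the underside.
- tile_lime_top (a point): middle of the tile's top edge (opposite the stem), 30 mm from its centre, 4 mm above the underside.
- tile_pink: white porcelain tile with a pale pink flower, 120 g: tile 60 x 60 x 8 mm, and in its middle a square flower block 30 x 30 mm, rising 26 mm (8 to 34 mm above the underside), its sides parallel to the tile's, by which it is lifted. Origin at the centre of its underside, z out of its front; a green stem runs from the flower to the foot edge at -y. May be absent.
- tile_pink_foot (a point): middle of the tile's foot edge (stem side), 30 mm from its centre, 4 mm above the underside.
- tile_pink_top (a point): middle of the tile's top edge (opposite the stem), 30 mm from its centre, 4 mm above the underside.
- tile_gold: white porcelain tile with a orange flower, 120 g: tile 60 x 60 x 8 mm, and in its middle a square flower block 30 x 30 mm, rising 26 mm (8 to 34 mm above the underside), its sides parallel to the tile's, by which it is lifted. Origin at the centre of its underside, z out of its front; a green stem runs from the flower to the foot edge at -y. May be absent.
- tile_gold_foot (a point): middle of the tile's foot edge (stem side), 30 mm from its centre, 4 mm above the underside.
- tile_gold_top (a point): middle of the tile's top edge (opposite the stem), 30 mm from its centre, 4 mm above the underside.
- vase: beige ceramic cup vase, 72 mm wide, 100 mm tall, origin under its centre; a bystander.
- spool: red plastic wire spool, 48 mm across, 36 mm tall, origin under its centre; a bystander.
- pliers: blue-handled pliers lying flat, 155 mm long, 12 mm high; a bystander.

How it is judged:
On the way, in this order (a step that is already met when the one before it is completed fails the run):
1. every tile rests on the easel's face, stem edge against the ledge, released, and the focus pointer is on the orange mark (x of tile_red in the frame of face between -0.125 and 0.125 m and y of tile_red_foot in the frame of face between -0.003 and 0.005 m and y of each of tile_red_top, tile_lime_top, tile_pink_top, tile_gold_top in the frame of face above 0.05 m and z of each of tile_red, tile_lime, tile_pink, tile_gold in the frame of face below 0.004 m and angle between the z axis of each of tile_red, tile_lime, tile_pink, tile_gold and the z axis of face, either way round below 0.09 rad and angle between the x axis of each of tile_red, tile_lime, tile_pink, tile_gold and the x axis of face, either way round below 0.12 rad and contact force between the fingers and tile_red below 0.2 N and x of tile_lime in the frame of face between -0.125 and 0.125 m and y of tile_lime_foot in the frame of face between -0.003 and 0.005 m and contact force between the fingers and tile_lime below 0.2 N and x of tile_pink in the frame of face between -0.125 and 0.125 m and y of tile_pink_foot in the frame of face between -0.003 and 0.005 m and contact force between the fingers and tile_pink below 0.2 N and x of tile_gold in the frame of face between -0.125 and 0.125 m and y of tile_gold_foot in the frame of face between -0.003 and 0.005 m and contact force between the fingers and tile_gold below 0.2 N and horizontal distance between focus_pointer and focus_mark below 0.0035 m), for 0.3 s.
2. the shutter button is pressed while the tiles and the focus are so (all of step 1 and value of joint shutter above 0.004 m), for 0.02 s.
At the end, for the whole second after the job is handed in: every tile lies flat (0.09 rad), at rest, on the tray floor and the knob is within 0.10 rad of its rest stop; before that the shutter was pressed with every tile's stem edge within 5 mm of the ledge, square to 0.12 rad, and the pointer within 3.5 mm of the mark (x of tile_red in the frame of tray between -0.125 and 0.125 m and y of tile_red in the frame of tray between -0.03 and 0.03 m and z of each of tile_red, tile_lime, tile_pink, tile_gold in the frame of tray below 0.009 m and angle between each of tile_red, tile_lime, tile_pink, tile_gold's own z axis and vertical below 0.09 rad and height (world z) of each of tile_red_top, tile_lime_top, tile_pink_top, tile_gold_top below 0.02 m and linear speed of each of tile_red, tile_lime, tile_pink, tile_gold below 0.02 m/s and x of tile_lime in the frame of tray between -0.125 and 0.125 m and y of tile_lime in the frame of tray between -0.03 and 0.03 m and x of tile_pink in the frame of tray between -0.125 and 0.125 m and y of tile_pink in the frame of tray between -0.03 and 0.03 m and x of tile_gold in the frame of tray between -0.125 and 0.125 m and y of tile_gold in the frame of tray between -0.03 and 0.03 m and value of joint focus below 0.1 rad and value of joint shutter below 0.003 m); the robot touches nothing.
It fails at once if the vase is moved more than 30 mm (distance of vase from where it was at the start of the episode above 0.03 m).
It fails at once if the spool is moved more than 30 mm (distance of spool from where it was at the start of the episode above 0.03 m).
It fails at once if the pliers is moved more than 30 mm (distance of pliers from where it was at the start of the episode above 0.03 m).
Of tile_red, tile_lime, tile_pink, tile_gold only 3 to 4 are there at a start; the rules pass over those that are not, and their reading is None.
At some moment in a run one of tile_red, tile_lime, tile_pink, tile_gold may be knocked a few centimetres aside while the robot is not near it.
Once in a run the grip may slacken for a moment while it holds something.
It also fails if it takes over 210 s, if anything falls off the work surface, if the arm or the gripper's body presses on something with over 40 N, if the wrist force passes 120 N, or if a joint passes its speed limit or range.

## Working session

There is one attempt and no reset: what is moved stays moved. The work goes in short steps, Python scripts to look and compute and a tool call to move; the robot and the scene stay as the last step left them, time stands still between calls to the robot, and variables do not carry over. Pictures are saved under pics/ and viewed, and the job is handed in when it is done.

Besides the shell and the picture viewer there is one more tool, called as a command line: name --pt "numbers of a row" for each row, then --argument value for the rest. apply_moves: Moves the arm, as the interface text tells. Its arguments: {"type":"object","properties":{"jaw":{"type":"array"},"slide":{"type":"array"},"roll":{"type":"array"},"newtons":{"type":"number"}},"required":["jaw","slide","roll"]}

```bash
ls; mkdir -p pics; python3 - <<'E'
from station import arm,cams,ticket
import cv2
print(arm.observe())
for n in("side","top"):
    f=cams.grab_frame(n); cv2.imwrite(f"pics/{n}0.png",f["image"][:,:,::-1]); print(n,f["K"],f["R"],f["t"])
E
```

```text
pics
{'time': 0.0, 'q': array([-1.43297256,  0.39920623,  0.04503748,  1.53786337, -0.01867859,
        1.20688014, -0.05069492]), 'joint_vel': array([-1.23681684e-03,  2.10913987e-03,  1.69188109e-04, -2.33894858e-04,
        3.35166344e-04,  1.15751346e-04,  3.73169593e-05]), 'joint_torque': array([ 2.29296265e-04, -4.75115919e+01,  1.36456501e+00, -2.54223454e+01,
        1.15531910e-02,  9.67389671e-03,  8.65861153e-06]), 'ee_pos': array([0.15233828, 0.631234  , 0.21786176]), 'tool_rot': array([-3.63979077e-05,  1.18074851e-01,  9.93004226e-01, -9.67359134e-04]), 'ft_force': array([0.78471103, 0.7510689 , 0.55135395]), 'ft_torque': array([0.03220719, 0.03607937, 0.00476371]), 'gripper_width': 0.08537821091760966}
side [[489.81438262   0.         285.00310955]
 [  0.         489.81438262 209.20420535]
 [  0.           0.           1.        ]] [[ 0.99716979 -0.07431153  0.01141107]
 [-0.03350608 -0.57512493 -0.81737914]
 [ 0.06730349  0.81468344 -0.5759871 ]] [-0.56939301  0.05602267  1.45181604]
top [[463.47546587   0.         281.44528032]
 [  0.         463.47546587 201.53482293]
 [  0.           0.           1.        ]] [[ 0.00123726 -0.99987163  0.01597444]
 [-0.99750851 -0.00236078 -0.0705067 ]
 [ 0.07053536 -0.01584741 -0.99738339]] [-0.04514967  0.56730826  1.17789222]
```

View pics/side0.png

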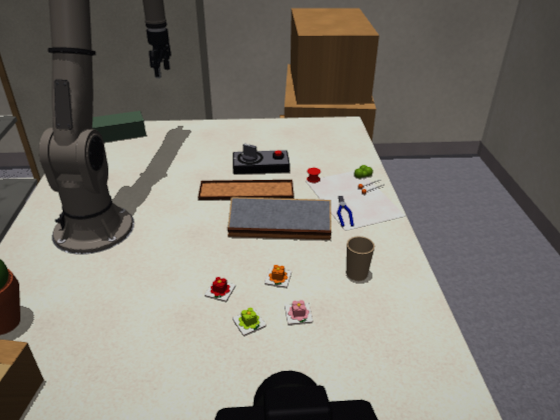

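View pics/top0.png

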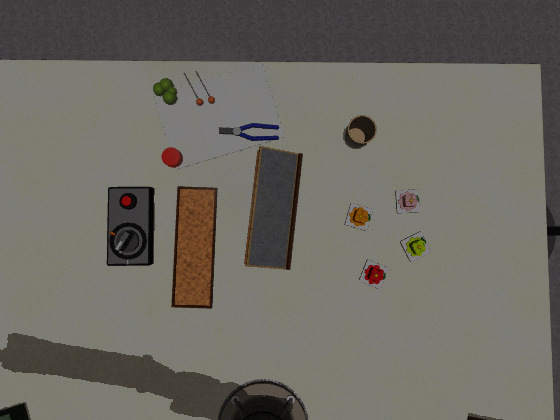

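```bash
cat > h.py <<'E'
import numpy as np,cv2
from station import arm,cams,ticket
def grab(n): return cams.grab_frame(n)
def zoom(f,x,y,w,h,name,s):
    im=f["image"][y:y+h,x:x+w,::-1]
    im=cv2.convertScaleAbs(im,alpha=1.0)
    cv2.imwrite("pics/"+name,cv2.resize(im,None,fx=s,fy=s,interpolation=cv2.INTER_CUBIC))
def proj(f,X):
    X=np.atleast_2d(X); c=X@f["R"].T+f["t"]; p=c@f["K"].T; return p[:,:2]/p[:,2:]
def back(f,uv,z):
    uv=np.atleast_2d(uv); d=np.c_[uv,np.ones(len(uv))]@np.linalg.inv(f["K"]).T@f["R"]
    o=-f["R"].T@f["t"]; return o+d*((z-o[2])/d[:,2])[:,None]
E
python3 - <<'E'
from h import *
t=grab("top");s=grab("side")
zoom(t,335,180,100,112,"t1.png",5.3)
zoom(s,195,250,125,90,"s1.png",6)
zoom(t,100,175,60,100,"t2.png",6)
zoom(s,225,135,75,45,"s2.png",8)
E
```

```text
(no output)
```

View pics/t1.png

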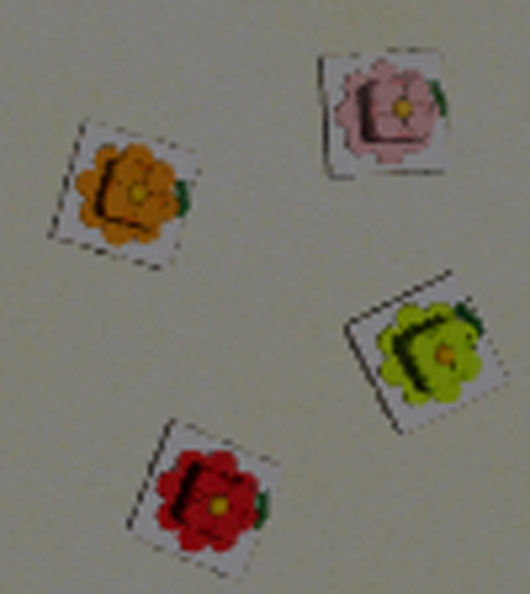

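View pics/s1.png

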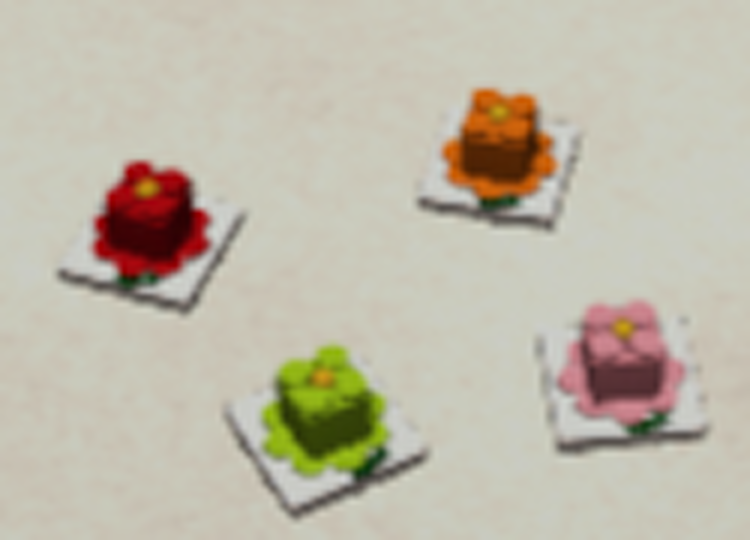

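View pics/t2.png

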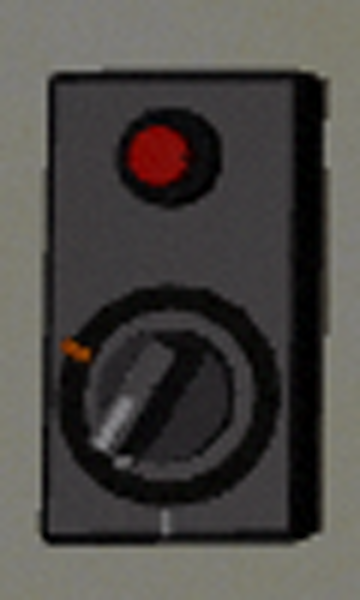

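View pics/s2.png

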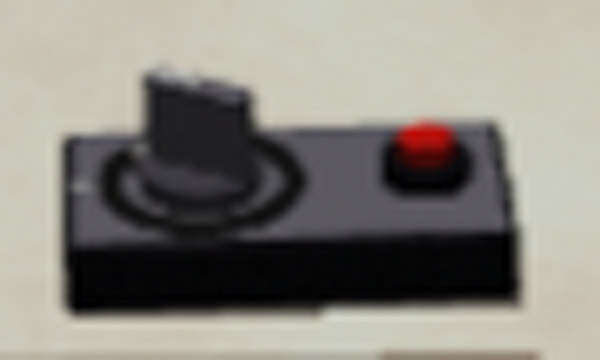

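```bash
cat >> h.py <<'E'
from scipy.optimize import least_squares
def tri(t,s,pt,ps):
    fun=lambda X: np.r_[proj(t,X)[0]-pt, proj(s,X)[0]-ps]
    r=least_squares(fun,[.5,0,.03]); return r.x, r.fun
def unz(p,x0,y0,s): p=np.array(p,float); return (p+.5)/s-.5+np.array([x0,y0])
E
python3 - <<'E'
from h import *
t=grab("top");s=grab("side")
print("camT",-t["R"].T@t["t"],"camS",-s["R"].T@s["t"])
T=lambda *p:unz(p,335,180,5.3); S=lambda *p:unz(p,195,250,6)
dots=dict(gold=(T(138,194),S(500,113)),pink=(T(403,108),S(624,328)),lime=(T(445,355),S(322,378)),red=(T(219,506),S(147,188)))
ct=dict(gold=[(85,120),(162,268),(52,236)],pink=[(320,56),(329,178),(445,172),(440,48)],lime=[(347,325),(403,432),(505,375),(450,272)],red=[(172,420),(130,526),(280,463)])
cs=dict(gold=[(420,203),(552,226),(578,130)],red=[(60,275),(188,310),(243,212)],lime=[(228,410),(295,515),(427,455)],pink=[(540,335),(562,450),(706,432)])
for k,(a,b) in dots.items():
    X,r=tri(t,s,a,b); print(k,"tri",X.round(4),r.round(2),back(t,a,.034).round(4)[0,:2],back(s,b,.034).round(4)[0,:2])
    def model(p):
        c,sn=np.cos(p[2]),np.sin(p[2]); R=np.array([[c,-sn],[sn,c]])
        q=np.array([[-30,-30],[30,-30],[30,30],[-30,30]])/1000@R.T+p[:2]; return q
    def fun(p):
        q=model(p);o=[]
        Q=proj(t,np.c_[q,np.full(4,.004)]);o=[ (Q-T(*u))[np.argmin(np.linalg.norm(Q-T(*u),axis=1))] for u in ct[k]]
        Q=proj(s,np.c_[q,np.full(4,.004)]);o+=[ (Q-S(*u))[np.argmin(np.linalg.norm(Q-S(*u),axis=1))] for u in cs[k]]
        return np.ravel(o)
    r=least_squares(fun,[X[0],X[1],0]); print("   fit",r.x[:2].round(4),np.degrees(r.x[2]).round(1),"rms",np.sqrt(np.mean(r.fun**2)).round(2))
E
```

```text
camT [ 0.48286763 -0.02513805  1.21553041] camS [ 0.47194633 -1.19286292  0.88851645]
gold tri [ 0.5316 -0.2468  0.0328] [ 0.02 -0.87 -0.87  0.05] [ 0.5293 -0.2465] [ 0.5338 -0.2481]
   fit [ 0.5321 -0.2468] -15.9 rms 0.75
pink tri [ 0.5733 -0.3761  0.0329] [ 0.03 -0.77 -0.71  0.06] [ 0.5712 -0.3757] [ 0.5749 -0.377 ]
   fit [ 0.5729 -0.3762] 3.9 rms 0.84
lime tri [ 0.4538 -0.3943  0.0324] [ 0.   -0.69 -0.63  0.01] [ 0.4521 -0.3938] [ 0.4553 -0.3959]
   fit [ 0.4547 -0.3949] 27.3 rms 0.68
red tri [ 0.3819 -0.284   0.0329] [-0.01 -0.77 -0.77 -0.02] [ 0.3801 -0.2837] [ 0.3839 -0.2853]
   fit [ 0.3831 -0.2851] -21.6 rms 0.69
```

```bash
python3 - <<'E'
from h import *
t=grab("top");s=grab("side")
zoom(t,165,140,145,175,"t3.png",3.4)
zoom(s,190,170,150,75,"s3.png",5.3)
E
```

```text
(no output)
```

View pics/t3.png

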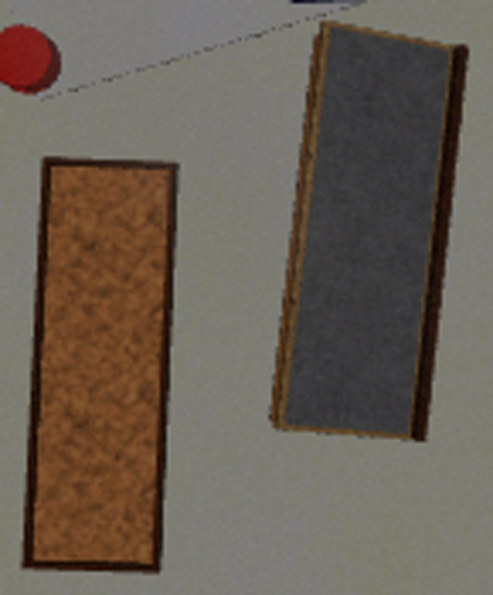

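View pics/s3.png

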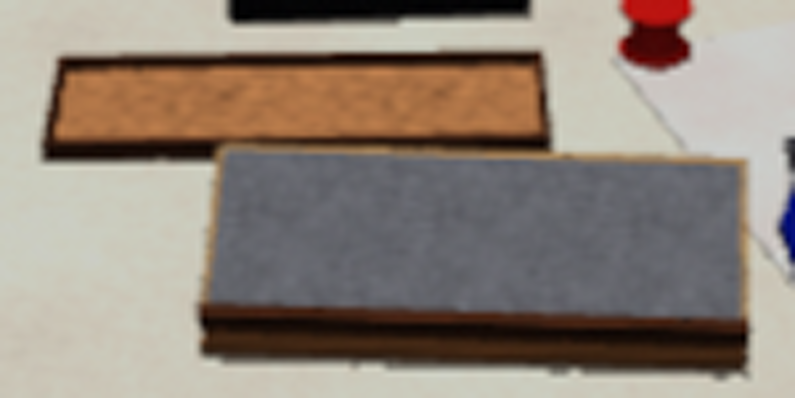

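```bash
cat >> h.py <<'E'
def rz(a): c,s=np.cos(a),np.sin(a); return np.array([[c,-s,0],[s,c,0],[0,0,1]])
A25=np.radians(25)
RX=np.array([[1,0,0],[0,np.cos(A25),-np.sin(A25)],[0,np.sin(A25),np.cos(A25)]])
def faceW(p,P): return np.atleast_2d(P)@(rz(p[2])@RX).T+np.array([p[0],p[1],.026])
def flatW(p,P): return np.atleast_2d(P)@rz(p[2]).T+np.array([p[0],p[1],0])
def fit(W,p0,obs):  # obs list (frame,pix,localpt)
    fun=lambda p: np.ravel([proj(f,W(p,P))[0]-np.ravel(u) for f,u,P in obs])
    r=least_squares(fun,p0); return r.x,r.fun.reshape(-1,2)
E
python3 - <<'E'
from h import *
t=grab("top");s=grab("side")
T=lambda *p:unz(p,165,140,3.4); S=lambda *p:unz(p,190,170,5.3);m=.001
P=lambda *a:np.array(a)*m
o=[(t,T(467,45),P(150,-8,10)),(t,T(425,440),P(-150,-8,10)),(t,T(456,45),P(150,0,10)),(t,T(413,438),P(-150,0,10)),
(t,T(328,23),P(150,108,0)),(t,T(284,430),P(-150,108,0)),(s,S(220,148),P(-150,108,0)),(s,S(746,160),P(150,108,0)),(s,S(203,305),P(-150,0,10)),(s,S(746,320),P(150,0,10))]
x,r=fit(faceW,[.53,-.05,-.1],o);print("face",x.round(4),np.degrees(x[2]));print(r.round(1).tolist())
o=[(t,T(45,157),P(155,51,13)),(t,T(178,163),P(155,-51,13)),(t,T(158,572),P(-155,-51,13)),(t,T(22,567),P(-155,51,13)),
(s,S(62,57),P(-155,51,13)),(s,S(541,54),P(155,51,13)),(s,S(549,140),P(155,-51,13)),(s,S(45,146),P(-155,-51,13))]
x,r=fit(flatW,[.45,.2,-.1],o);print("tray",x.round(4),np.degrees(x[2]));print(r.round(1).tolist())
T=lambda *p:unz(p,100,175,6); S=lambda *p:unz(p,225,135,8)
o=[(t,T(50,75),P(100,55,35)),(t,T(294,75),P(100,-55,35)),(t,T(290,540),P(-100,-55,35)),(t,T(45,540),P(-100,55,35)),
(s,S(68,140),P(-100,55,35)),(s,S(495,126),P(100,55,35)),(s,S(517,232),P(100,-55,35)),(s,S(68,246),P(-100,-55,35))]
x,r=fit(flatW,[.45,.4,0],o);print("cons",x.round(4),np.degrees(x[2]));print(r.round(1).tolist())
k=flatW(x,P(-38,0,0))[0]; b=flatW(x,P(62,0,0))[0]; print("knob",k,"button",b)
print("axis px at z46", (proj(t,k+P(0,0,46))-[100,175])*6,"z86",(proj(t,k+P(0,0,86))-[100,175])*6)
for nm,u,z in(("pointer",(122,462),.047),("mark",(88,354),.037),("rest",(166,510),.036)):
    d=back(t,T(*u),z)[0]-k; a=np.degrees(np.arctan2(d[1],d[0])); print(nm,np.hypot(*d[:2]),"angle from -x cw:",180-a-0+np.degrees(x[2]))
print("btn from red px", back(t,T(157,155),.045)[0],back(s,S(427,132),.045)[0])
E
```

```text
face [ 0.5456 -0.0718 -0.1062] -6.082273687913523
[[0.8, -0.3], [0.9, -0.1], [1.4, -0.9], [1.6, 0.3], [-0.8, -1.5], [-1.4, -0.7], [-1.4, -1.6], [-0.6, -1.2], [-1.9, -1.0], [0.1, -0.9]]
tray [ 0.453   0.1792 -0.039 ] -2.236672984776079
[[0.3, -0.7], [0.5, -0.8], [0.3, -0.4], [0.3, -0.4], [-1.3, -0.9], [-0.1, -1.1], [-0.2, -0.8], [-1.4, -0.9]]
cons [0.5059 0.344  0.012 ] 0.6871013953048654
[[-0.9, -1.2], [1.8, -1.6], [1.8, -0.0], [-1.4, 0.5], [-1.5, -1.9], [-0.1, -1.8], [-0.1, -0.2], [-1.6, 0.0]]
knob [0.46785668 0.34350081 0.        ] button [0.56784949 0.3447     0.        ]
axis px at z46 [[159.87520798 390.78410788]] z86 [[128.36805382 392.03091636]]
pointer 0.032513493398374706 angle from -x cw: 29.52872052497449
mark 0.03802732256440994 angle from -x cw: 116.08884956799436
rest 0.04890463959495551 angle from -x cw: 1.1987066190012579
btn from red px [0.5675434  0.34852059 0.045     ] [0.57211401 0.36348342 0.045     ]
```

```bash
cat >> h.py <<'E'
FACE=[.5456,-.0705,-.1062]; TRAY=[.453,.1792,-.039]; CONS=[.5059,.344,.012]
def Rq(q): w,x,y,z=q; from scipy.spatial.transform import Rotation as R; return R.from_quat([x,y,z,w]).as_matrix()
def plan(*targets):
    "targets: (x,y,z,jawdeg) all relative to present pose"
    o=arm.observe(); R=Rq(o["tool_rot"]); p=o["ee_pos"]; j=np.degrees(np.arctan2(R[1,1],R[0,1]))
    print("t %.1f pos %s jaw %.1f w %.4f F %s tilt %.2f q %s"%(o["time"],p.round(4),j,o["gripper_width"],o["ft_force"].round(1),np.degrees(np.arccos(-R[2,2])),o["q"].round(2)))
    for T in targets:
        d=R.T@(np.array(T[:3])-p)*1000; r=-((T[3]-j+90)%180-90)
        print(T,"-> slide",d.round(1).tolist(),"roll %.1f"%r,"rows",int(max(np.linalg.norm(d)/50,abs(r)/8.5))+1)
def facept(xf,yh,z):  # xf along ledge m, yh horizontal from ledge, z
    a=FACE[2]; return (FACE[0]+xf*np.cos(a)-yh*np.sin(a), FACE[1]+xf*np.sin(a)+yh*np.cos(a), z, np.degrees(a))
E
python3 - <<'E'
from h import *
plan((.532,-.247,.12,-15.9),(.532,-.247,.023,-15.9))
E
```

```text
t 0.5 pos [0.1525 0.6319 0.2189] jaw 76.4 w 0.0854 F [ 1.2  0.7 -0.4] tilt 0.01 q [-1.43  0.4   0.05  1.54 -0.02  1.21 -0.05]
(0.532, -0.247, 0.12, -15.9) -> slide [-575.0, -765.4, 98.9] roll -87.7 rows 20
(0.532, -0.247, 0.023, -15.9) -> slide [-575.0, -765.4, 195.9] roll -87.7 rows 20
```

apply_moves --jaw '[1,1,1,1,1,1,1,1,1,1,1,1]' --pt "-466 -227 0" --pt "-466 -227 0" --pt "-466 -227 0" --pt "-466 -227 0" --pt "-466 -227 0" --pt "-466 -227 0" --pt "-466 -227 0" --pt "-466 -227 0" --pt "-466 -227 0" --pt "-466 -227 0" --pt "-466 -227 0" --pt "-466 -227 0" --roll '[92.3,92.3,92.3,92.3,92.3,92.3,92.3,92.3,92.3,92.3,92.3,92.3]' --newtons 60

```text
time: 1.7
ee_pos: [0.5553, 0.2977, 0.2192]
tool_rot: [0.001, 0.8, 0.6, 0.0]
ft_force: [-0.6, 0.5, 0.4]
gripper_width: 0.0856
```

```bash
sed -i 's/r=-((T\[3\]-j+90)%180-90)/r=-((T[3]-j+180)%360-180)/' h.py; python3 - <<'E'
from h import *
plan((.532,-.247,.12,-15.9),(.532,-.247,.023,-15.9))
E
```

```text
t 1.7 pos [0.5553 0.2977 0.2192] jaw -16.3 w 0.0856 F [-0.6  0.5  0.4] tilt 0.17 q [-0.95  0.4   0.53  1.6  -0.21  1.2  -0.67]
(0.532, -0.247, 0.12, -15.9) -> slide [-529.1, 130.5, 100.2] roll -0.4 rows 12
(0.532, -0.247, 0.023, -15.9) -> slide [-529.0, 130.2, 197.2] roll -0.4 rows 12
```

apply_moves --jaw '[0.8,0.8,0.8,0.8,0.8,0.8,0.8,0.8,0.8,0.8,0.8,0.8,0.8,0.8]' --pt "-529 130 60" --pt "-529 130 60" --pt "-529 130 60" --pt "-529 130 60" --pt "-529 130 60" --pt "-529 130 60" --pt "-529 130 60" --pt "-529 130 60" --pt "-529 130 60" --pt "-529 130 60" --pt "-529 130 60" --pt "-529 130 100" --pt "-529 130 120" --pt "-529 130 120" --roll '[0,0,0,0,0,0,0,0,0,0,0,0,0,0]'

```text
time: 3.1
ee_pos: [0.5309, -0.2395, 0.0958]
tool_rot: [-0.003, 0.797, 0.604, -0.001]
ft_force: [-0.6, 0.5, 0.6]
gripper_width: 0.0682
```

```bash
python3 - <<'E'
from h import *
plan((.532,-.247,.06,-15.9),(.532,-.247,.023,-15.9))
t=grab("top");s=grab("side")
zoom(t,330,180,110,112,"t4.png",5)
zoom(s,195,200,125,140,"s4.png",4)
E
```

```text
t 3.1 pos [ 0.5309 -0.2395  0.0958] jaw -15.7 w 0.0682 F [-0.6  0.5  0.6] tilt 0.40 q [-0.14  0.48  0.65  1.84 -0.36  0.95  0.39]
(0.532, -0.247, 0.06, -15.9) -> slide [-7.0, 3.4, 35.7] roll 0.2 rows 1
(0.532, -0.247, 0.023, -15.9) -> slide [-7.1, 3.6, 72.7] roll 0.2 rows 2
```

View pics/s4.png

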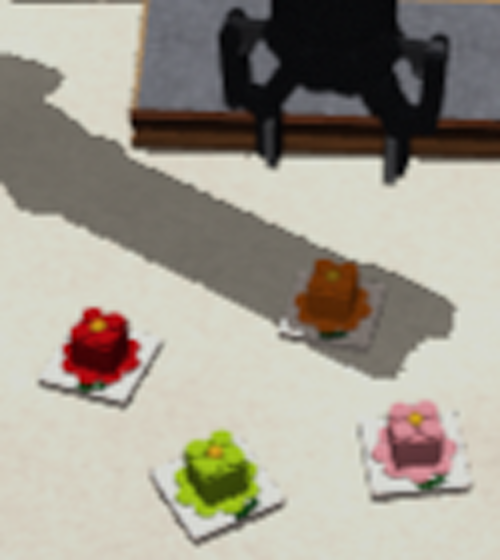

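```bash
python3 - <<'E'
from h import *
plan((.532,-.247,.06,-15.9),(.532,-.247,.023,-15.9))
E
```

```text
t 3.2 pos [ 0.5334 -0.241   0.0992] jaw -15.7 w 0.0682 F [ 0.7 -0.1  0.3] tilt 0.05 q [-0.14  0.48  0.65  1.83 -0.35  0.95  0.39]
(0.532, -0.247, 0.06, -15.9) -> slide [-6.2, 0.2, 39.2] roll 0.2 rows 1
(0.532, -0.247, 0.023, -15.9) -> slide [-6.2, 0.2, 76.2] roll 0.2 rows 2
```

apply_moves --jaw '[0.8,0.8,0.8,0.8,0.8,0.8,0.2,0.2,0.2,0.2,0.2,0.2,0.2]' --pt "-6 0 20" --pt "-6 0 40" --pt "-6 0 60" --pt "-6 0 76" --pt "-6 0 76" --pt "-6 0 76" --pt "-6 0 76" --pt "-6 0 76" --pt "-6 0 76" --pt "-6 0 76" --pt "-6 0 76" --pt "-6 0 76" --pt "-6 0 76" --roll '[0,0,0,0,0,0,0,0,0,0,0,0,0]' --newtons 40

```text
time: 4.5
ee_pos: [0.531, -0.2482, 0.0229]
tool_rot: [-0.0, 0.798, 0.603, 0.0]
ft_force: [-0.6, -0.0, -0.9]
gripper_width: 0.0172
```

```bash
python3 - <<'E'
from h import *
g=arm.observe()["ee_pos"]
plan((g[0],g[1],.15,-15.9),facept(.0365,.045,.15),facept(.0365,.045,.095))
E
```

```text
t 4.5 pos [ 0.531  -0.2482  0.0229] jaw -15.9 w 0.0172 F [-0.6 -0.  -0.9] tilt 0.01 q [-0.08  0.58  0.59  1.88 -0.44  0.81  0.46]
(np.float64(0.531029569848044), np.float64(-0.24819341607845918), 0.15, -15.9) -> slide [0.0, -0.0, -127.1] roll 0.0 rows 3
(np.float64(0.5866643836392134), np.float64(-0.02962254415534766), 0.15, np.float64(-6.084811784289343)) -> slide [225.5, -6.2, -127.1] roll -9.8 rows 6
(np.float64(0.5866643836392134), np.float64(-0.02962254415534766), 0.095, np.float64(-6.084811784289343)) -> slide [225.5, -6.2, -72.1] roll -9.8 rows 5
```

```bash
python3 - <<'E'
from h import *
t=grab("top");s=grab("side")
zoom(t,330,180,110,112,"t5.png",5)
zoom(s,195,200,125,140,"s5.png",4)
E
```

```text
(no output)
```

View pics/s5.png

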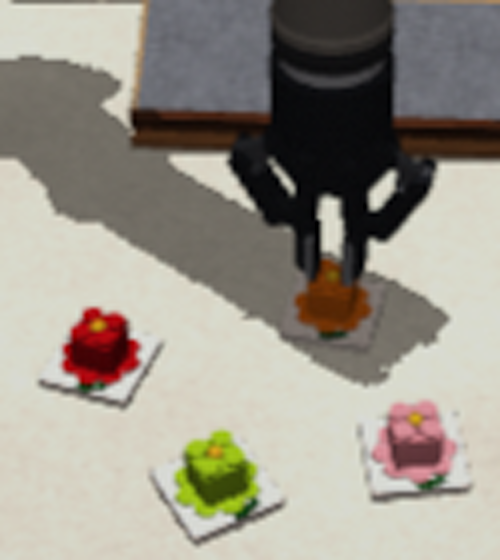

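View pics/t5.png

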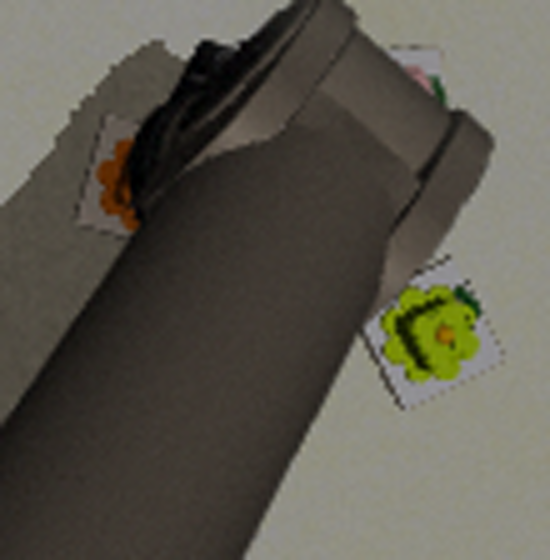

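```bash
python3 - <<'E'
from h import *
t=grab("top");s=grab("side")
p=arm.observe()["ee_pos"]
for n,d in(("tcp",0),("tip",-.008),("grasp",.011)):
  print(n,(proj(t,p+[0,0,d])-[330,180])*5,(proj(s,p+[0,0,d])-[195,200])*4)
print("flower top", (proj(s,[.532,-.247,.034])-[195,200])*4)
print([x for x in dir(arm) if x[0]!='_'], arm.tip_reach)
cv2.imwrite("pics/s6.png",s["image"][:,:,::-1])
zoom(s,245,225,70,70,"s6.png",8)
E
```

```text
tcp [[152.45086876 178.52837931]] [[327.41584381 286.81364026]]
tip [[149.58685699 179.14422018]] [[327.39340003 295.94567022]]
grasp [[156.45183227 177.66806271]] [[327.44697079 274.14854271]]
flower top [[328.83942062 272.61607427]]
['MotionError', 'observe', 'tip_reach'] 0.008
```

View pics/s6.png

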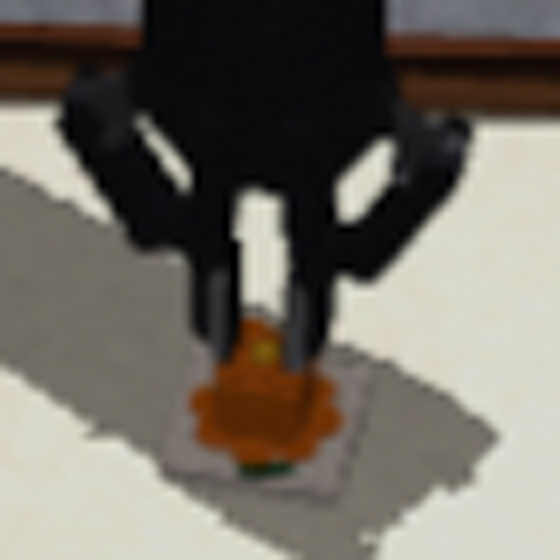

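```bash
python3 - <<'E'
from h import *
s=grab("side")
for z in(.01,.015,.025,.035,.045): print(z,back(s,[277.8,270.6],z))
plan()
zoom(s,245,225,70,70,"s7.png",8)
E
```

```text
0.01 [[ 0.5346553 -0.2300977  0.01     ]]
0.015 [[ 0.53429839 -0.2355772   0.015     ]]
0.025 [[ 0.53358459 -0.24653619  0.025     ]]
0.035 [[ 0.53287078 -0.25749517  0.035     ]]
0.045 [[ 0.53215698 -0.26845416  0.045     ]]
t 4.8 pos [ 0.531  -0.2482  0.0228] jaw -15.9 w 0.0167 F [ 0.  -0.5 -0.2] tilt 0.01 q [-0.08  0.58  0.59  1.88 -0.44  0.81  0.46]
```

```bash
python3 - <<'E'
from h import *
s=grab("side")
for z in(.09,.1,.11,.12,.13): print(z,back(s,[277.8,243.5],z))
E
```

```text
0.09 [[ 0.5353516  -0.21517295  0.09      ]]
0.1 [[ 0.53455756 -0.22741678  0.1       ]]
0.11 [[ 0.53376352 -0.23966061  0.11      ]]
0.12 [[ 0.53296948 -0.25190444  0.12      ]]
0.13 [[ 0.53217544 -0.26414827  0.13      ]]
```

apply_moves --jaw '[0.7,0.7,0.7,0.7,0.7,0.7,0.7,0.7,0.7,0.7]' --pt "0 0 0" --pt "0 0 0" --pt "0 0 0" --pt "0 0 0" --pt "0 0 4" --pt "0 0 8" --pt "0 0 12" --pt "0 0 12" --pt "0 0 12" --pt "0 0 12" --roll '[0,0,0,0,0,0,0,0,0,0]'

```text
time: 5.8
ee_pos: [0.5311, -0.2483, 0.0109]
tool_rot: [0.0, 0.798, 0.603, 0.0]
ft_force: [-0.0, -0.5, 0.5]
gripper_width: 0.06
```

```bash
python3 - <<'E'
from h import *
t=grab("top");s=grab("side");plan()
zoom(s,245,225,70,70,"s7.png",8)
E
```

```text
t 5.9 pos [ 0.5312 -0.2483  0.011 ] jaw -15.9 w 0.0598 F [-0.3 -0.2  0.6] tilt 0.02 q [-0.07  0.6   0.58  1.88 -0.45  0.79  0.47]
```

View pics/s7.png

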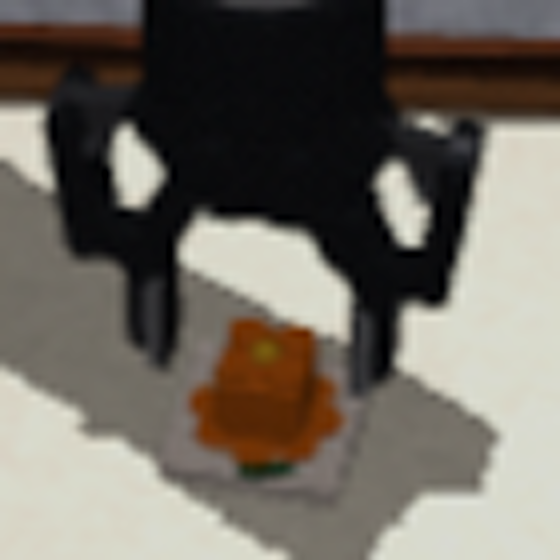

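apply_moves --jaw '[0.6,0.6,0.6,0.6,0.6,0.6]' --pt "0 0 2" --pt "0 0 4" --pt "0 0 6" --pt "0 0 6" --pt "0 0 6" --pt "0 0 6" --roll '[0,0,0,0,0,0]'

```text
time: 6.5
ee_pos: [0.5311, -0.2482, 0.0049]
tool_rot: [-0.0, 0.798, 0.603, 0.0]
ft_force: [-0.4, -0.1, -0.4]
gripper_width: 0.0515
```

apply_moves --jaw '[0.6,0.6,0.6,0.6,0.6,0.6]' --pt "0 0 2" --pt "0 0 4" --pt "0 0 5" --pt "0 0 5" --pt "0 0 5" --pt "0 0 5" --roll '[0,0,0,0,0,0]'

```text
time: 7.1
ee_pos: [0.5311, -0.2482, -0.0001]
tool_rot: [0.0, 0.798, 0.603, 0.0]
ft_force: [1.0, 0.0, -0.6]
gripper_width: 0.051
```

```bash
python3 - <<'E'
from h import *
t=grab("top");s=grab("side");plan()
zoom(s,245,225,70,70,"s8.png",8)
zoom(t,330,180,60,60,"t8.png",8)
E
```

```text
t 7.2 pos [ 5.311e-01 -2.482e-01 -1.000e-04] jaw -15.9 w 0.0515 F [-0.2 -0.3 -0.1] tilt 0.01 q [-0.06  0.62  0.56  1.89 -0.46  0.77  0.48]
```

View pics/s8.png

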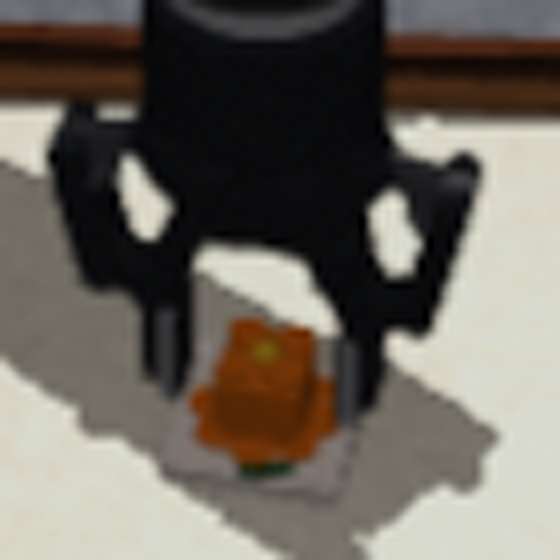

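View pics/t8.png

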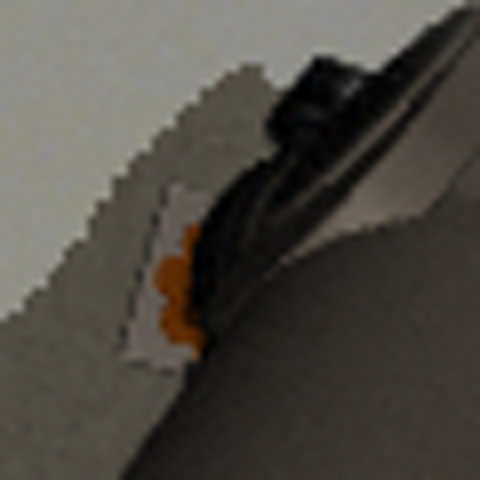

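apply_moves --jaw '[0.2,0.2,0.2,0.2,0.2,0.2]' --pt "0 0 0" --pt "0 0 0" --pt "0 0 0" --pt "0 0 0" --pt "0 0 0" --pt "0 0 0" --roll '[0,0,0,0,0,0]' --newtons 30

```text
time: 7.8
ee_pos: [0.5313, -0.2483, 0.0001]
tool_rot: [0.0, 0.798, 0.603, 0.0]
ft_force: [0.7, 0.1, 3.1]
gripper_width: 0.0294
```

```bash
python3 - <<'E'
from h import *
s=grab("side");plan()
zoom(s,245,225,70,70,"s9.png",8)
E
```

```text
t 7.8 pos [ 5.314e-01 -2.483e-01  1.000e-04] jaw -15.9 w 0.0292 F [ 0.1 -0.7  2.5] tilt 0.04 q [-0.06  0.62  0.56  1.89 -0.46  0.77  0.48]
```

View pics/s9.png

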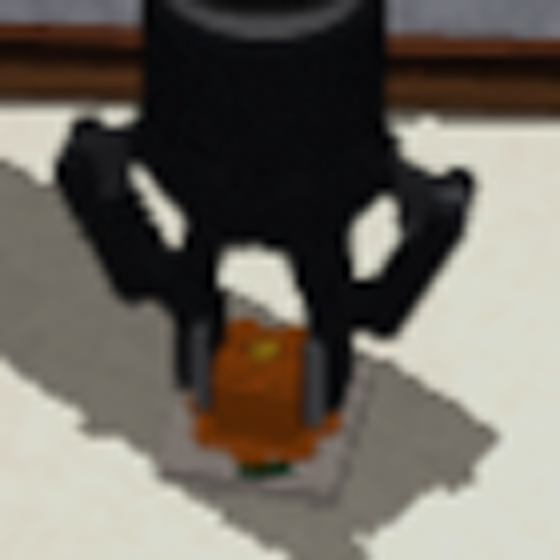

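apply_moves --jaw '[0.45,0.45,0.45,0.45,0.45,0.45,0.2,0.2,0.2,0.2,0.2,0.2]' --pt "0 0 0" --pt "0 0 0" --pt "0 0 -5" --pt "0 0 -5" --pt "0 0 -5" --pt "0 0 -5" --pt "0 0 -5" --pt "0 0 -5" --pt "0 0 -5" --pt "0 0 -5" --pt "0 0 -5" --pt "0 0 -5" --roll '[0,0,0,0,0,0,0,0,0,0,0,0]' --newtons 50

```text
time: 9.05
ee_pos: [0.5312, -0.2483, 0.0051]
tool_rot: [0.0, 0.798, 0.603, 0.0]
ft_force: [-0.7, 0.0, 2.3]
gripper_width: 0.0289
```

```bash
python3 - <<'E'
from h import *
g=arm.observe()["ee_pos"]
plan((g[0],g[1],.11,-15.9),facept(.0365,.045,.11),facept(.0365,.045,.072))
E
```

```text
t 9.1 pos [ 0.5312 -0.2483  0.0051] jaw -15.9 w 0.0289 F [-0.7  0.   2.3] tilt 0.02 q [-0.07  0.61  0.57  1.89 -0.45  0.78  0.48]
(np.float64(0.53122040395742), np.float64(-0.24833364631281873), 0.11, -15.9) -> slide [0.0, 0.0, -104.9] roll 0.0 rows 3
(np.float64(0.5866643836392134), np.float64(-0.02962254415534766), 0.11, np.float64(-6.084811784289343)) -> slide [225.5, -6.4, -104.9] roll -9.8 rows 5
(np.float64(0.5866643836392134), np.float64(-0.02962254415534766), 0.072, np.float64(-6.084811784289343)) -> slide [225.5, -6.4, -66.9] roll -9.8 rows 5
```

apply_moves --jaw '[0.2,0.2,0.2,0.2,0.2,0.2,0.2,0.2,0.2,0.2,0.2,0.2,0.2,0.2]' --pt "0 0 -40" --pt "0 0 -80" --pt "0 0 -105" --pt "40 0 -105" --pt "80 0 -105" --pt "120 0 -105" --pt "160 0 -105" --pt "200 0 -105" --pt "225 -6 -105" --pt "225 -6 -105" --pt "225 -6 -105" --pt "225 -6 -105" --pt "225 -6 -105" --pt "225 -6 -105" --roll '[0,0,0,-4,-8,-10,-10,-10,-10,-10,-10,-10,-10,-10]'

```text
time: 10.45
ee_pos: [0.5865, -0.0315, 0.1099]
tool_rot: [0.0, 0.743, 0.669, -0.0]
ft_force: [-0.6, 1.0, -2.2]
gripper_width: 0.0289
```

```bash
python3 - <<'E'
from h import *
s=grab("side");t=grab("top")
plan(facept(.0365,.045,.11),facept(.0365,.045,.072),facept(.0365,.025,.045),facept(.0365,.0168,.0414))
zoom(s,190,110,170,130,"s10.png",4)
zoom(t,230,140,100,140,"t10.png",4)
E
```

```text
t 10.6 pos [ 0.5867 -0.0309  0.1099] jaw -5.9 w 0.0286 F [-0.4  0.  -1.5] tilt 0.01 q [-0.47  0.45  0.59  1.82 -0.3   0.96  0.14]
(np.float64(0.5866643836392134), np.float64(-0.02962254415534766), 0.11, np.float64(-6.084811784289343)) -> slide [1.3, -0.2, -0.1] roll 0.1 rows 1
(np.float64(0.5866643836392134), np.float64(-0.02962254415534766), 0.072, np.float64(-6.084811784289343)) -> slide [1.3, -0.2, 37.9] roll 0.1 rows 1
(np.float64(0.584544373956081), np.float64(-0.04950986571817821), 0.045, np.float64(-6.084811784289343)) -> slide [-18.7, -0.2, 64.9] roll 0.1 rows 2
(np.float64(0.5836751699859968), np.float64(-0.057663667558938744), 0.0414, np.float64(-6.084811784289343)) -> slide [-26.9, -0.3, 68.5] roll 0.1 rows 2
```

View pics/s10.png

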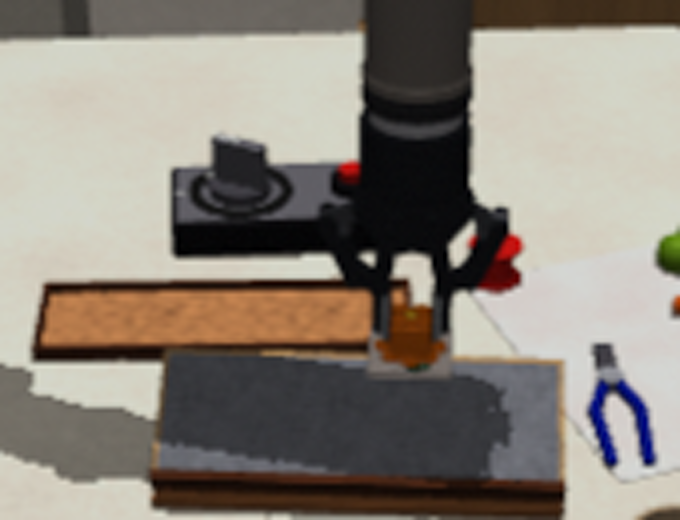

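View pics/t10.png

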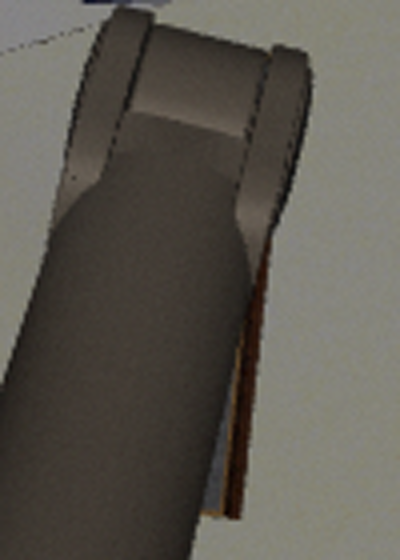

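```bash
python3 - <<'E'
from h import *
s=grab("side")
for z in (.125,.139,.15): print(back(s,unz((412,315),190,110,4),z))
E
```

```text
[[ 0.59083071 -0.01032197  0.125     ]]
[[ 0.58865082 -0.0320053   0.139     ]]
[[ 0.58693805 -0.04904219  0.15      ]]
```

apply_moves --jaw '[0.2,0.2,0.2,0.2,0.2,0.2,0.2,0.2,0.2,0.2,0.2]' --pt "1 0 20" --pt "1 0 38" --pt "1 0 38" --pt "-3 0 44" --pt "-7 0 48" --pt "-10 0 53" --pt "-13 0 57" --pt "-16 0 61" --pt "-19 0 65" --pt "-19 0 65" --pt "-19 0 65" --roll '[0,0,0,0,0,0,0,0,0,0,0]' --newtons 20

```text
time: 11.7
ee_pos: [0.5871, -0.0502, 0.0479]
tool_rot: [0.001, 0.743, 0.669, 0.002]
ft_force: [-1.7, -0.7, 10.4]
gripper_width: 0.0285
```

```bash
python3 - <<'E'
from h import *
s=grab("side")
plan(facept(.0365,.025,.045),facept(.0365,.0168,.0414),facept(.0365,.0148,.0410))
zoom(s,255,150,80,90,"s11.png",6)
E
```

```text
t 11.8 pos [ 0.5871 -0.0502  0.0479] jaw -5.9 w 0.0286 F [-2.   0.4  9.9] tilt 0.29 q [-0.4   0.53  0.55  1.86 -0.37  0.84  0.22]
(np.float64(0.584544373956081), np.float64(-0.04950986571817821), 0.045, np.float64(-6.084811784289343)) -> slide [0.4, -2.7, 2.9] roll 0.1 rows 1
(np.float64(0.5836751699859968), np.float64(-0.057663667558938744), 0.0414, np.float64(-6.084811784289343)) -> slide [-7.8, -2.7, 6.5] roll 0.1 rows 1
(np.float64(0.5834631690176836), np.float64(-0.0596523997152218), 0.041, np.float64(-6.084811784289343)) -> slide [-9.8, -2.7, 6.9] roll 0.1 rows 1
```

View pics/s11.png

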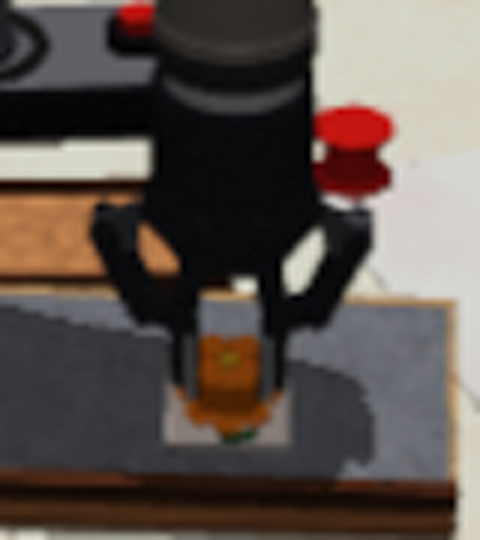

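```bash
python3 - <<'E'
from h import *
s=grab("side")
for yf in(0,.005,.01,.015):
  print(yf,(proj(s,faceW(FACE,[[.0365,yf,.008],[.0365,yf+.06,.008],[.0365,yf+.03,.034],[.0365,0,.01],[.0665,yf,.008],[.0065,yf,.008]]))-[255,150])*6)
E
```

```text
0 [[214.7659324  468.03443564]
 [218.1705872  359.4072824 ]
 [216.90407012 386.94149099]
 [214.79582777 466.09440714]
 [277.36756124 469.81243632]
 [152.21610439 466.25790619]]
0.005 [[215.05515287 458.8067171 ]
 [218.44794391 350.55808276]
 [217.19107618 377.80723357]
 [214.79582777 466.09440714]
 [277.54654857 460.57776932]
 [152.61537571 457.03712779]]
0.01 [[215.34335589 449.61146074]
 [218.72434508 341.7393702 ]
 [217.47706709 368.70528405]
 [214.79582777 466.09440714]
 [277.72490598 451.37560234]
 [153.01324301 447.84877377]]
0.015 [[215.63054682 440.44849555]
 [218.99979563 332.95098744]
 [217.76204824 359.63547134]
 [214.79582777 466.09440714]
 [277.90263679 442.20576412]
 [153.40971368 438.69267341]]
```

apply_moves --jaw '[0.2,0.2,0.2,0.2,0.2,0.2,0.2]' --pt "-3 0 1.5" --pt "-6 0 3" --pt "-9 0 4" --pt "-11 0 5" --pt "-11 0 5" --pt "-11 0 5" --pt "-11 0 5" --roll '[0,0,0,0,0,0,0]'

```text
time: 12.5
ee_pos: [0.5871, -0.0607, 0.0431]
tool_rot: [0.002, 0.743, 0.67, 0.003]
ft_force: [0.1, 0.4, 9.6]
gripper_width: 0.0288
```

apply_moves --jaw '[0.2,0.2,0.2,0.2,0.2]' --pt "-2 0 1" --pt "-4 0 2" --pt "-4 0 2" --pt "-4 0 2" --pt "-4 0 2" --roll '[0,0,0,0,0]'

```text
time: 13.0
ee_pos: [0.5863, -0.0644, 0.0398]
tool_rot: [0.002, 0.743, 0.67, 0.002]
ft_force: [3.2, 1.0, 8.4]
gripper_width: 0.0294
```

```bash
python3 - <<'E'
from h import *
s=grab("side")
plan(facept(.0365,.0168,.0414))
zoom(s,255,150,80,90,"s12.png",6)
E
```

```text
t 13.1 pos [ 0.5862 -0.0644  0.0398] jaw -5.9 w 0.0297 F [3.7 0.8 7.1] tilt 0.35 q [-0.37  0.55  0.54  1.87 -0.37  0.83  0.26]
(np.float64(0.5836751699859968), np.float64(-0.057663667558938744), 0.0414, np.float64(-6.084811784289343)) -> slide [6.4, -3.2, -1.6] roll 0.2 rows 1
```

View pics/s12.png

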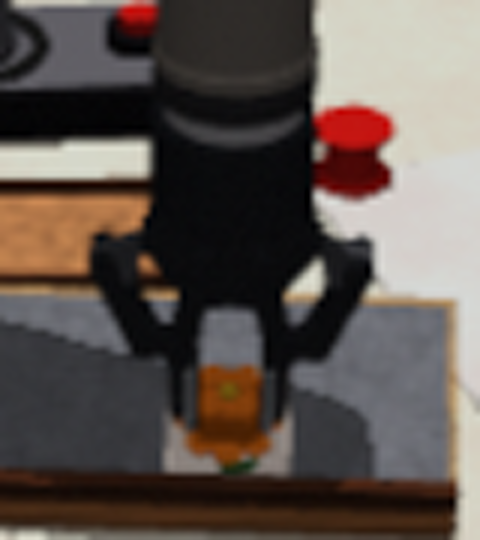

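apply_moves --jaw '[0.2,0.2,0.2,0.2,0.2]' --pt "-2 0 1" --pt "-4 0 1" --pt "-4 0 1" --pt "-4 0 1" --pt "-4 0 1" --roll '[0,0,0,0,0]'

```text
time: 13.55
ee_pos: [0.5862, -0.0647, 0.0389]
tool_rot: [0.0, 0.742, 0.67, 0.004]
ft_force: [2.4, 6.0, 10.5]
gripper_width: 0.0295
```

```bash
python3 - <<'E'
from h import *
s=grab("side")
plan(facept(.0365,.0168,.0414))
zoom(s,255,150,80,90,"s13.png",6)
E
```

```text
t 13.6 pos [ 0.5862 -0.0647  0.0389] jaw -5.8 w 0.0291 F [ 1.7  5.9 11. ] tilt 0.42 q [-0.37  0.55  0.54  1.87 -0.38  0.83  0.26]
(np.float64(0.5836751699859968), np.float64(-0.057663667558938744), 0.0414, np.float64(-6.084811784289343)) -> slide [6.8, -3.2, -2.5] roll 0.3 rows 1
```

View pics/s13.png

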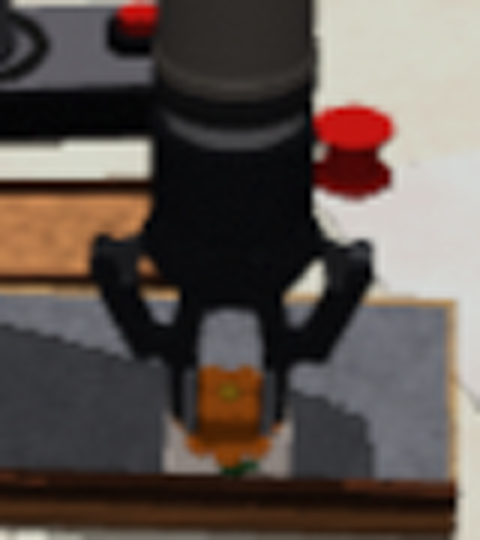

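apply_moves --jaw '[0.2,0.5,0.5,0.5,0.5,0.5,0.5,0.5,0.5]' --pt "3 0 -2" --pt "3 0 -2" --pt "3 0 -2" --pt "3 0 -2" --pt "3 0 -20" --pt "3 0 -40" --pt "3 0 -60" --pt "3 0 -80" --pt "3 0 -80" --roll '[0,0,0,0,0,0,0,0,0]'

```text
time: 14.5
ee_pos: [0.5847, -0.066, 0.1191]
tool_rot: [0.002, 0.743, 0.67, 0.002]
ft_force: [-0.6, 0.3, -0.1]
gripper_width: 0.0429
```

```bash
sed -i 's/^FACE=.*;TRAY/&/; s/FACE=\[.5456,-.0705/FACE=[.5456,-.0773/' h.py; python3 - <<'E'
from h import *
s=grab("side")
plan((.573,-.376,.11,3.9),(.573,-.376,.005,3.9))
zoom(s,190,150,160,200,"s14.png",4)
E
```

```text
t 14.6 pos [ 0.5836 -0.0656  0.1176] jaw -5.9 w 0.0425 F [-0.1 -0.1 -0.8] tilt 0.10 q [-0.42  0.44  0.6   1.81 -0.3   0.97  0.2 ]
(0.573, -0.376, 0.11, 3.9) -> slide [-309.9, 21.3, 7.6] roll -9.8 rows 7
(0.573, -0.376, 0.005, 3.9) -> slide [-309.9, 21.1, 112.6] roll -9.8 rows 7
```

View pics/s14.png

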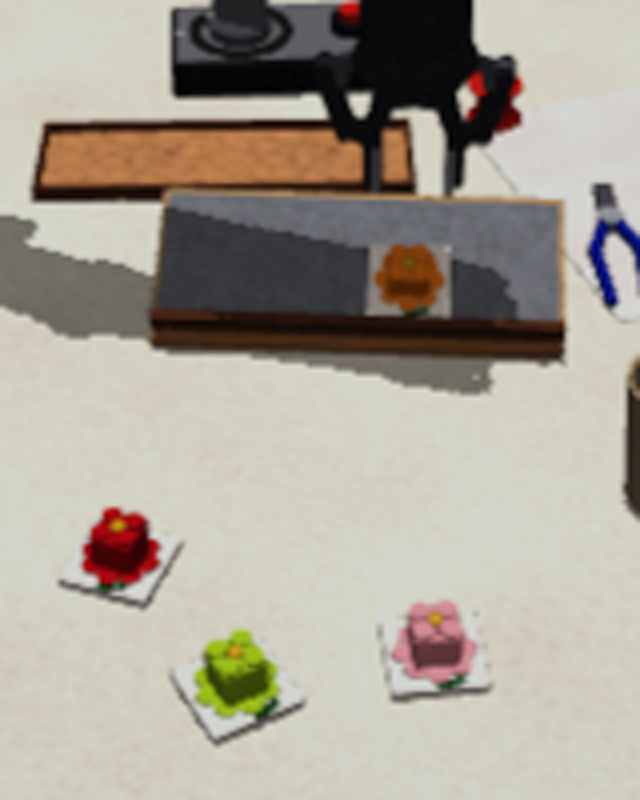

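apply_moves --jaw '[0.7,0.7,0.7,0.7,0.7,0.7,0.7,0.7,0.7,0.7,0.7,0.7]' --pt "-50 4 0" --pt "-100 8 0" --pt "-150 12 0" --pt "-200 14 0" --pt "-250 18 0" --pt "-290 21 10" --pt "-310 21 30" --pt "-310 21 40" --pt "-310 21 40" --pt "-310 21 40" --pt "-310 21 40" --pt "-310 21 40" --roll '[-5,-10,-10,-10,-10,-10,-10,-10,-10,-10,-10,-10]' --newtons 50

```text
time: 15.75
ee_pos: [0.5736, -0.3743, 0.0778]
tool_rot: [0.001, 0.68, 0.733, 0.001]
ft_force: [-0.4, 1.0, 0.2]
gripper_width: 0.0597
```

```bash
python3 - <<'E'
from h import *
plan((.573,-.376,.005,3.9))
E
```

```text
t 15.8 pos [ 0.5736 -0.3743  0.0778] jaw 4.3 w 0.0597 F [-0.4  1.   0.2] tilt 0.09 q [ 0.15  0.65  0.54  1.59 -0.38  1.01  0.88]
(0.573, -0.376, 0.005, 3.9) -> slide [-1.6, -0.8, 72.8] roll 0.4 rows 2
```

apply_moves --jaw '[0.7,0.7,0.7,0.7,0.7,0.7,0.2,0.2,0.2,0.2,0.2,0.2]' --pt "-1.5 -1 25" --pt "-1.5 -1 50" --pt "-1.5 -1 73" --pt "-1.5 -1 73" --pt "-1.5 -1 73" --pt "-1.5 -1 73" --pt "-1.5 -1 73" --pt "-1.5 -1 73" --pt "-1.5 -1 73" --pt "-1.5 -1 73" --pt "-1.5 -1 73" --pt "-1.5 -1 73" --roll '[0.4,0.4,0.4,0.4,0.4,0.4,0.4,0.4,0.4,0.4,0.4,0.4]'

```text
time: 16.95
ee_pos: [0.5725, -0.3777, 0.0053]
tool_rot: [0.001, 0.684, 0.73, 0.0]
ft_force: [-0.6, -0.1, 6.7]
gripper_width: 0.029
```

```bash
python3 - <<'E'
from h import *
g=arm.observe()["ee_pos"]
plan((g[0],g[1],.12,3.9),facept(.1095,.045,.12))
E
```

```text
t 16.9 pos [ 0.5725 -0.3777  0.0053] jaw 3.7 w 0.0290 F [-0.6 -0.1  6.7] tilt 0.13 q [ 0.18  0.73  0.5   1.63 -0.43  0.89  0.91]
(np.float64(0.5724885231721141), np.float64(-0.3776778979416499), 0.12, 3.9) -> slide [-0.1, 0.2, -114.7] roll -0.2 rows 3
(np.float64(0.6592531073435449), np.float64(-0.044160579498780515), 0.12, np.float64(-6.084811784289343)) -> slide [327.0, 108.5, -114.8] roll 9.8 rows 8
```

apply_moves --jaw '[0.2,0.2,0.2,0.2,0.2,0.2,0.2,0.2,0.2,0.2,0.2,0.2,0.2,0.2,0.2,0.2]' --pt "0 0 -40" --pt "0 0 -80" --pt "0 0 -115" --pt "40 13 -115" --pt "80 27 -115" --pt "120 40 -115" --pt "160 53 -115" --pt "200 66 -115" --pt "240 80 -115" --pt "280 93 -115" --pt "310 104 -115" --pt "327 109 -115" --pt "327 109 -115" --pt "327 109 -115" --pt "327 109 -115" --pt "327 109 -115" --roll '[0,0,0,5,10,10,10,10,10,10,10,10,10,10,10,10]'

```text
time: 18.55
ee_pos: [0.6584, -0.0467, 0.1191]
tool_rot: [0.0, 0.746, 0.666, -0.0]
ft_force: [0.2, 0.1, -0.7]
gripper_width: 0.029
```

```bash
python3 - <<'E'
from h import *
s=grab("side")
plan(facept(.1095,.045,.072),facept(.1095,.025,.045),facept(.1095,.0168,.039))
zoom(s,190,110,180,200,"s15.png",4)
E
```

```text
t 18.6 pos [ 0.6585 -0.046   0.1191] jaw -6.5 w 0.0289 F [ 0.7  0.1 -1.8] tilt 0.04 q [-0.41  0.57  0.59  1.63 -0.36  1.05  0.18]
(np.float64(0.6592531073435449), np.float64(-0.044160579498780515), 0.072, np.float64(-6.084811784289343)) -> slide [2.0, 0.5, 47.1] roll -0.4 rows 1
(np.float64(0.6571330976604126), np.float64(-0.06404790106161107), 0.045, np.float64(-6.084811784289343)) -> slide [-18.0, 0.6, 74.1] roll -0.4 rows 2
(np.float64(0.6562638936903283), np.float64(-0.0722017029023716), 0.039, np.float64(-6.084811784289343)) -> slide [-26.2, 0.7, 80.1] roll -0.4 rows 2
```

View pics/s15.png

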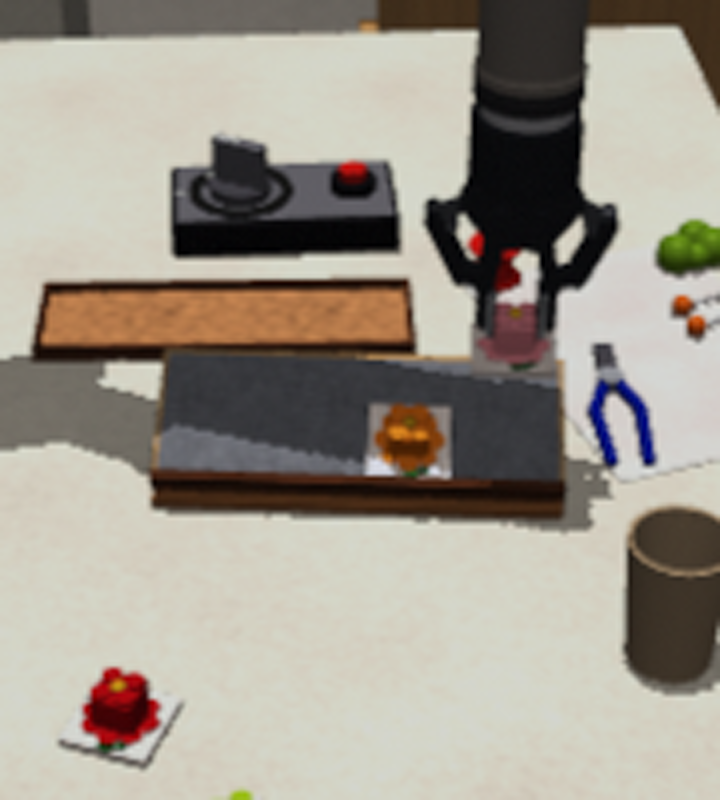

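apply_moves --jaw '[0.2,0.2,0.2,0.2,0.2,0.2,0.2,0.2,0.2,0.2,0.2,0.2,0.2,0.2,0.2,0.2]' --pt "2 0 25" --pt "2 0 47" --pt "2 0 47" --pt "-2 0 53" --pt "-6 0 58" --pt "-10 0 63" --pt "-14 0 69" --pt "-18 0 74" --pt "-18 0 74" --pt "-20 1 75" --pt "-22 1 77" --pt "-24 1 79" --pt "-27 1 81" --pt "-30 1 83" --pt "-30 1 83" --pt "-30 1 83" --roll '[0,-0.4,-0.4,-0.4,-0.4,-0.4,-0.4,-0.4,-0.4,-0.4,-0.4,-0.4,-0.4,-0.4,-0.4,-0.4]' --newtons 20

```text
time: 20.2
ee_pos: [0.6607, -0.0722, 0.0408]
tool_rot: [0.001, 0.743, 0.67, 0.004]
ft_force: [-1.3, 3.6, 14.5]
gripper_width: 0.0291
```

```bash
python3 - <<'E'
from h import *
s=grab("side")
plan(facept(.1095,.0168,.039))
zoom(s,255,150,100,90,"s16.png",6)
E
```

```text
t 20.2 pos [ 0.6607 -0.0722  0.0408] jaw -5.9 w 0.0287 F [-1.9  3.  14.6] tilt 0.52 q [-0.33  0.66  0.54  1.68 -0.42  0.92  0.27]
(np.float64(0.6562638936903283), np.float64(-0.0722017029023716), 0.039, np.float64(-6.084811784289343)) -> slide [-0.5, -4.4, 1.7] roll 0.2 rows 1
```

View pics/s16.png

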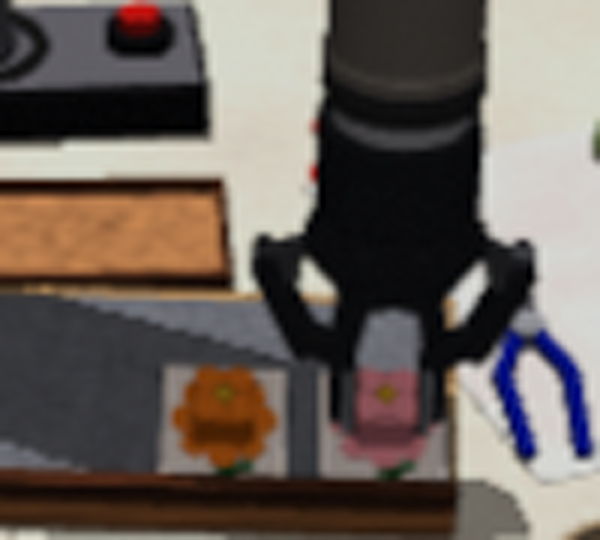

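apply_moves --jaw '[0.2,0.2,0.2,0.2,0.2]' --pt "-1.5 1 0" --pt "-3 2 0" --pt "-4 2 0" --pt "-4 2 0" --pt "-4 2 0" --roll '[0,0,0,0,0]'

```text
time: 20.75
ee_pos: [0.6607, -0.0722, 0.0406]
tool_rot: [-0.002, 0.742, 0.67, 0.005]
ft_force: [-5.4, 9.4, 19.3]
gripper_width: 0.029
```

apply_moves --jaw '[0.2,0.5,0.5,0.5,0.5,0.5,0.5,0.5,0.5]' --pt "3 0 -2" --pt "3 0 -2" --pt "3 0 -2" --pt "3 0 -2" --pt "3 0 -20" --pt "3 0 -40" --pt "3 0 -60" --pt "3 0 -80" --pt "3 0 -80" --roll '[0,0,0,0,0,0,0,0,0]'

```text
time: 21.65
ee_pos: [0.6611, -0.0761, 0.1202]
tool_rot: [0.003, 0.743, 0.67, 0.002]
ft_force: [-0.7, -0.3, -1.2]
gripper_width: 0.0423
```

```bash
python3 - <<'E'
from h import *
s=grab("side");t=grab("top")
plan((.455,-.3945,.11,27.3))
zoom(s,190,150,170,200,"s17.png",4)
zoom(t,230,140,200,160,"t17.png",4)
E
```

```text
t 21.8 pos [ 0.6589 -0.0751  0.1167] jaw -5.9 w 0.0424 F [ 0.1  0.1 -0.3] tilt 0.07 q [-0.36  0.58  0.59  1.62 -0.36  1.05  0.23]
(0.455, -0.3945, 0.11, 27.3) -> slide [-338.6, -170.1, 6.5] roll -33.2 rows 8
```

View pics/s17.png

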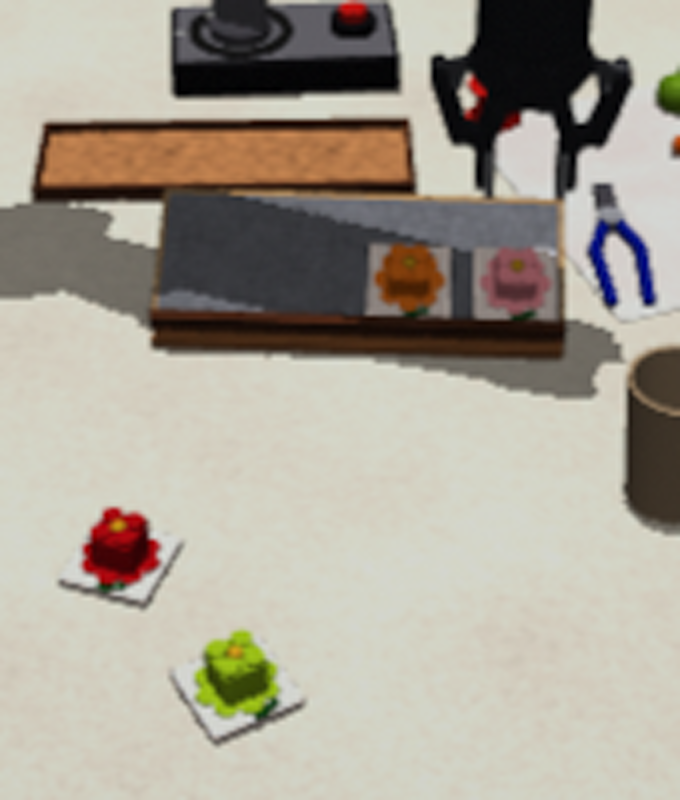

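View pics/t17.png

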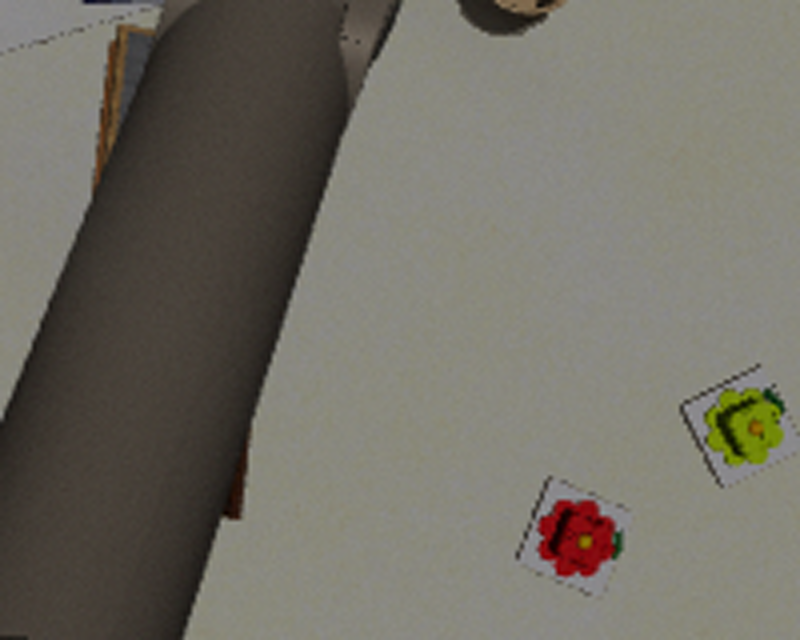

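apply_moves --jaw '[0.7,0.7,0.7,0.7,0.7,0.7,0.7,0.7,0.7,0.7,0.7,0.7,0.7]' --pt "-42 -21 0" --pt "-84 -42 0" --pt "-126 -63 0" --pt "-168 -84 0" --pt "-210 -105 0" --pt "-252 -126 0" --pt "-294 -147 0" --pt "-325 -163 10" --pt "-339 -170 25" --pt "-339 -170 40" --pt "-339 -170 40" --pt "-339 -170 40" --pt "-339 -170 40" --roll '[-5,-10,-15,-20,-25,-30,-33,-33,-33,-33,-33,-33,-33]' --newtons 50

```text
time: 23.05
ee_pos: [0.4565, -0.3933, 0.0761]
tool_rot: [0.0, 0.52, 0.854, 0.0]
ft_force: [0.2, 0.3, 0.2]
gripper_width: 0.0598
```

```bash
python3 - <<'E'
from h import *
plan((.455,-.3945,.005,27.3))
E
```

```text
t 23.1 pos [ 0.4565 -0.3933  0.0761] jaw 27.3 w 0.0598 F [0.2 0.3 0.2] tilt 0.05 q [ 0.26  0.51  0.5   1.81 -0.3   0.91  1.38]
(0.455, -0.3945, 0.005, 27.3) -> slide [-0.4, -2.0, 71.1] roll 0.0 rows 2
```

apply_moves --jaw '[0.7,0.7,0.7,0.7,0.7,0.7,0.2,0.2,0.2,0.2,0.2,0.2]' --pt "0 -2 25" --pt "0 -2 50" --pt "0 -2 71" --pt "0 -2 71" --pt "0 -2 71" --pt "0 -2 71" --pt "0 -2 71" --pt "0 -2 71" --pt "0 -2 71" --pt "0 -2 71" --pt "0 -2 71" --pt "0 -2 71" --roll '[0,0,0,0,0,0,0,0,0,0,0,0]'

```text
time: 24.25
ee_pos: [0.4538, -0.3962, 0.0061]
tool_rot: [0.001, 0.522, 0.853, 0.0]
ft_force: [-1.1, 0.9, 5.5]
gripper_width: 0.0285
```

```bash
python3 - <<'E'
from h import *
g=arm.observe()["ee_pos"]
plan(facept(-.036,.045,.11))
E
```

```text
t 24.2 pos [ 0.4538 -0.3962  0.0061] jaw 27.1 w 0.0285 F [-1.1  0.9  5.5] tilt 0.12 q [ 0.3   0.6   0.46  1.85 -0.36  0.78  1.43]
(np.float64(0.5145728429739527), np.float64(-0.028737509053993117), 0.11, np.float64(-6.084811784289343)) -> slide [299.2, 221.8, -104.1] roll 33.2 rows 8
```

apply_moves --jaw '[0.2,0.2,0.2,0.2,0.2,0.2,0.2,0.2,0.2,0.2,0.2,0.2,0.2,0.2,0.2,0.2,0.2]' --pt "0 0 -40" --pt "0 0 -80" --pt "0 0 -104" --pt "30 22 -104" --pt "60 44 -104" --pt "90 67 -104" --pt "120 89 -104" --pt "150 111 -104" --pt "180 133 -104" --pt "210 156 -104" --pt "240 178 -104" --pt "270 200 -104" --pt "299 222 -104" --pt "299 222 -104" --pt "299 222 -104" --pt "299 222 -104" --pt "299 222 -104" --roll '[0,0,0,5,10,15,20,25,30,33,33,33,33,33,33,33,33]'

```text
time: 25.95
ee_pos: [0.5138, -0.0299, 0.1089]
tool_rot: [0.0, 0.743, 0.669, -0.0]
ft_force: [0.6, -0.4, -1.2]
gripper_width: 0.0287
```

```bash
python3 - <<'E'
from h import *
s=grab("side")
plan(facept(-.036,.045,.072),facept(-.036,.025,.045),facept(-.036,.0168,.039))
zoom(s,190,110,180,200,"s18.png",4)
E
```

```text
t 26.0 pos [ 0.514  -0.0297  0.1089] jaw -6.0 w 0.0283 F [ 0.8 -0.3 -0.5] tilt 0.01 q [-0.53  0.33  0.61  1.99 -0.24  0.9   0.09]
(np.float64(0.5145728429739527), np.float64(-0.028737509053993117), 0.072, np.float64(-6.084811784289343)) -> slide [1.1, 0.5, 36.9] roll 0.1 rows 1
(np.float64(0.5124528332908204), np.float64(-0.04862483061682367), 0.045, np.float64(-6.084811784289343)) -> slide [-18.9, 0.5, 63.9] roll 0.1 rows 2
(np.float64(0.5115836293207361), np.float64(-0.0567786324575842), 0.039, np.float64(-6.084811784289343)) -> slide [-27.1, 0.5, 69.9] roll 0.1 rows 2
```

View pics/s18.png

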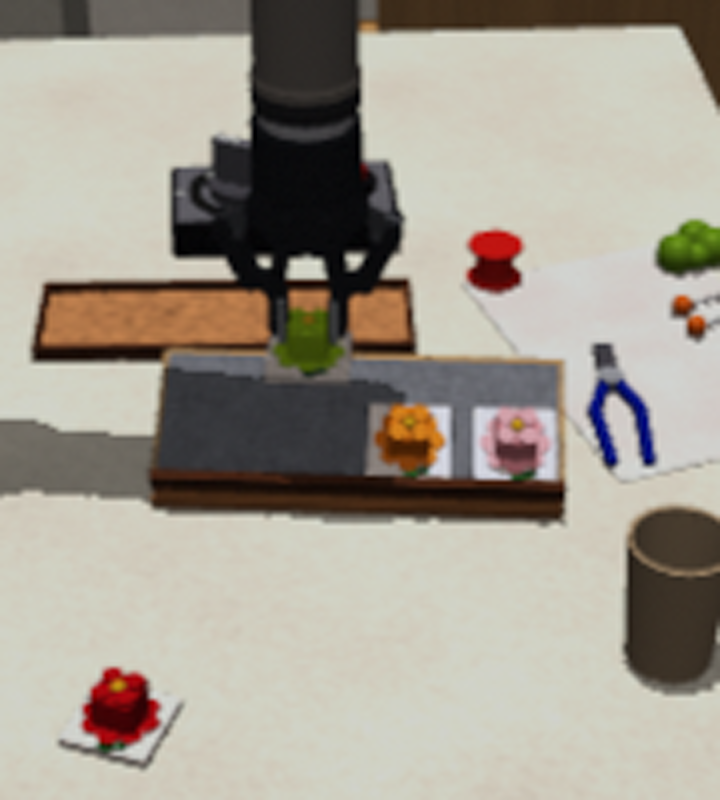

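apply_moves --jaw '[0.2,0.2,0.2,0.2,0.2,0.2,0.2,0.2,0.2,0.2,0.2,0.2,0.2,0.2,0.2,0.2]' --pt "1 0 20" --pt "1 0 37" --pt "1 0 37" --pt "-3 0 43" --pt "-7 0 48" --pt "-11 0 53" --pt "-15 0 59" --pt "-19 0 64" --pt "-19 0 64" --pt "-21 1 65" --pt "-23 1 67" --pt "-26 1 69" --pt "-29 1 71" --pt "-33 1 73" --pt "-33 1 73" --pt "-33 1 73" --roll '[0,0,0,0,0,0,0,0,0,0,0,0,0,0,0,0]' --newtons 20

```text
time: 27.6
ee_pos: [0.5156, -0.057, 0.0396]
tool_rot: [-0.001, 0.743, 0.67, 0.005]
ft_force: [-2.5, 9.7, 22.3]
gripper_width: 0.0288
```

```bash
python3 - <<'E'
from h import *
s=grab("side")
plan(facept(-.036,.0168,.039))
zoom(s,220,150,100,90,"s19.png",6)
E
```

```text
t 27.6 pos [ 0.5156 -0.057   0.0396] jaw -5.9 w 0.0286 F [-3.   9.1 21.3] tilt 0.57 q [-0.41  0.44  0.55  2.03 -0.34  0.75  0.24]
(np.float64(0.5115836293207361), np.float64(-0.0567786324575842), 0.039, np.float64(-6.084811784289343)) -> slide [-0.2, -4.0, 0.6] roll 0.2 rows 1
```

View pics/s19.png

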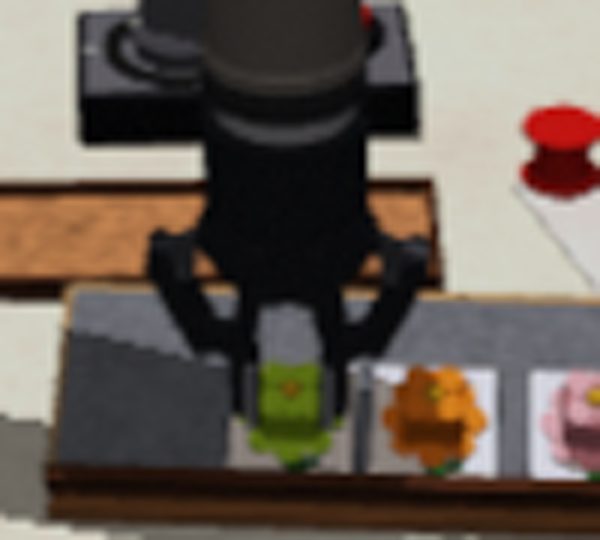

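apply_moves --jaw '[0.2,0.45,0.45,0.45,0.45,0.45,0.45,0.45,0.45]' --pt "4 0 -3" --pt "4 0 -4" --pt "4 0 -4" --pt "4 0 -4" --pt "4 0 -20" --pt "4 0 -40" --pt "4 0 -60" --pt "4 0 -80" --pt "4 0 -80" --roll '[0,0,0,0,0,0,0,0,0]'

```text
time: 28.55
ee_pos: [0.514, -0.058, 0.1179]
tool_rot: [0.002, 0.743, 0.67, 0.002]
ft_force: [0.3, -0.3, -0.9]
gripper_width: 0.0384
```

```bash
python3 - <<'E'
from h import *
s=grab("side");t=grab("top")
plan((.383,-.285,.09,-21.6))
zoom(s,190,150,170,200,"s20.png",4)
E
```

```text
t 28.6 pos [ 0.512  -0.0574  0.1156] jaw -5.9 w 0.0384 F [0.7 0.4 0.1] tilt 0.01 q [-0.49  0.32  0.62  1.98 -0.23  0.91  0.15]
(0.383, -0.285, 0.09, -21.6) -> slide [-239.6, -105.0, 25.6] roll 15.7 rows 6
```

View pics/s20.png

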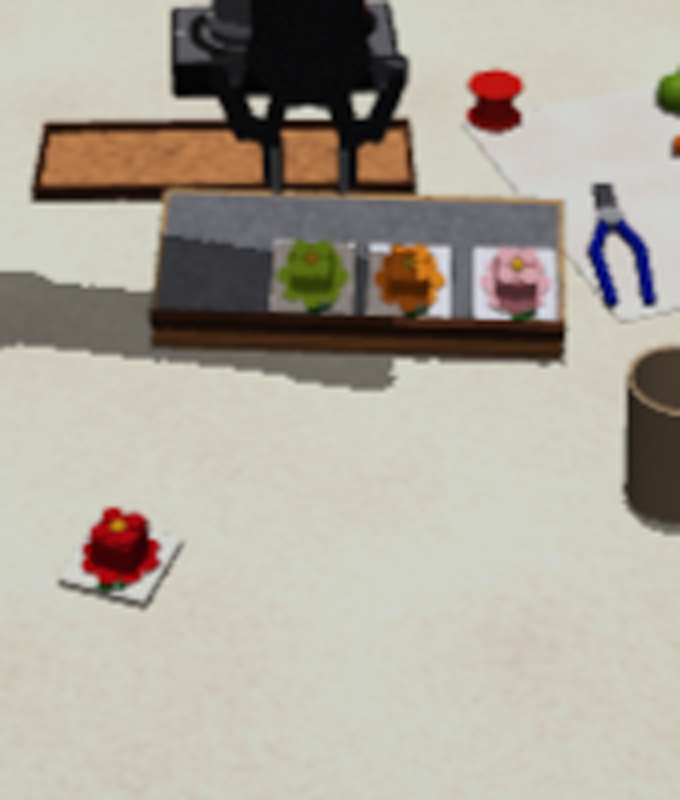

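apply_moves --jaw '[0.7,0.7,0.7,0.7,0.7,0.7,0.7,0.7,0.7,0.7,0.7]' --pt "-40 -18 0" --pt "-80 -35 0" --pt "-120 -53 0" --pt "-160 -70 0" --pt "-200 -88 0" --pt "-240 -105 20" --pt "-240 -105 35" --pt "-240 -105 35" --pt "-240 -105 35" --pt "-240 -105 35" --pt "-240 -105 35" --roll '[5,10,15.7,15.7,15.7,15.7,15.7,15.7,15.7,15.7,15.7]' --newtons 50

```text
time: 29.75
ee_pos: [0.3844, -0.2845, 0.0813]
tool_rot: [0.0, 0.826, 0.563, 0.0]
ft_force: [-0.1, 0.1, -0.1]
gripper_width: 0.0599
```

```bash
python3 - <<'E'
from h import *
plan((.383,-.285,.005,-21.6))
E
```

```text
t 29.8 pos [ 0.3844 -0.2845  0.0813] jaw -21.4 w 0.0599 F [-0.1  0.1 -0.1] tilt 0.06 q [-0.08  0.34  0.75  2.1  -0.31  0.82  0.48]
(0.383, -0.285, 0.005, -21.6) -> slide [-1.0, -1.2, 76.3] roll 0.2 rows 2
```

apply_moves --jaw '[0.7,0.7,0.7,0.7,0.7,0.7,0.2,0.2,0.2,0.2,0.2,0.2]' --pt "-1 -1 25" --pt "-1 -1 50" --pt "-1 -1 76" --pt "-1 -1 76" --pt "-1 -1 76" --pt "-1 -1 76" --pt "-1 -1 76" --pt "-1 -1 76" --pt "-1 -1 76" --pt "-1 -1 76" --pt "-1 -1 76" --pt "-1 -1 76" --roll '[0,0,0,0,0,0,0,0,0,0,0,0]'

```text
time: 30.95
ee_pos: [0.3829, -0.2861, 0.006]
tool_rot: [0.001, 0.827, 0.562, 0.001]
ft_force: [0.1, 1.1, 5.9]
gripper_width: 0.0289
```

```bash
python3 - <<'E'
from h import *
plan(facept(-.111,.045,.11))
E
```

```text
t 30.9 pos [ 0.3829 -0.2861  0.006 ] jaw -21.6 w 0.0289 F [0.1 1.1 5.9] tilt 0.12 q [ 0.02  0.47  0.64  2.14 -0.46  0.66  0.6 ]
(np.float64(0.439995387113338), np.float64(-0.02078747274224705), 0.11, np.float64(-6.084811784289343)) -> slide [267.8, -44.3, -103.9] roll -15.5 rows 6
```

apply_moves --jaw '[0.2,0.2,0.2,0.2,0.2,0.2,0.2,0.2,0.2,0.2,0.2,0.2,0.2,0.2,0.2]' --pt "0 0 -40" --pt "0 0 -80" --pt "0 0 -104" --pt "35 -6 -104" --pt "70 -12 -104" --pt "105 -18 -104" --pt "140 -24 -104" --pt "175 -30 -104" --pt "210 -35 -104" --pt "245 -41 -104" --pt "268 -44 -104" --pt "268 -44 -104" --pt "268 -44 -104" --pt "268 -44 -104" --pt "268 -44 -104" --roll '[0,0,0,-5,-10,-15.5,-15.5,-15.5,-15.5,-15.5,-15.5,-15.5,-15.5,-15.5,-15.5]'

```text
time: 32.45
ee_pos: [0.4392, -0.0216, 0.1089]
tool_rot: [-0.0, 0.744, 0.668, -0.0]
ft_force: [0.1, 0.6, -0.8]
gripper_width: 0.0288
```

```bash
python3 - <<'E'
from h import *
s=grab("side")
plan(facept(-.111,.045,.072),facept(-.111,.025,.045),facept(-.111,.0168,.039))
zoom(s,190,110,180,150,"s21.png",4)
E
```

```text
t 32.5 pos [ 0.4393 -0.0214  0.1089] jaw -6.2 w 0.0290 F [-0.5 -0.2 -0.7] tilt 0.00 q [-0.61  0.18  0.62  2.15 -0.14  0.85 -0.01]
(np.float64(0.439995387113338), np.float64(-0.02078747274224705), 0.072, np.float64(-6.084811784289343)) -> slide [0.7, 0.6, 36.9] roll -0.1 rows 1
(np.float64(0.4378753774302057), np.float64(-0.0406747943050776), 0.045, np.float64(-6.084811784289343)) -> slide [-19.3, 0.6, 63.9] roll -0.1 rows 2
(np.float64(0.4370061734601215), np.float64(-0.048828596145838135), 0.039, np.float64(-6.084811784289343)) -> slide [-27.5, 0.6, 69.9] roll -0.1 rows 2
```

View pics/s21.png

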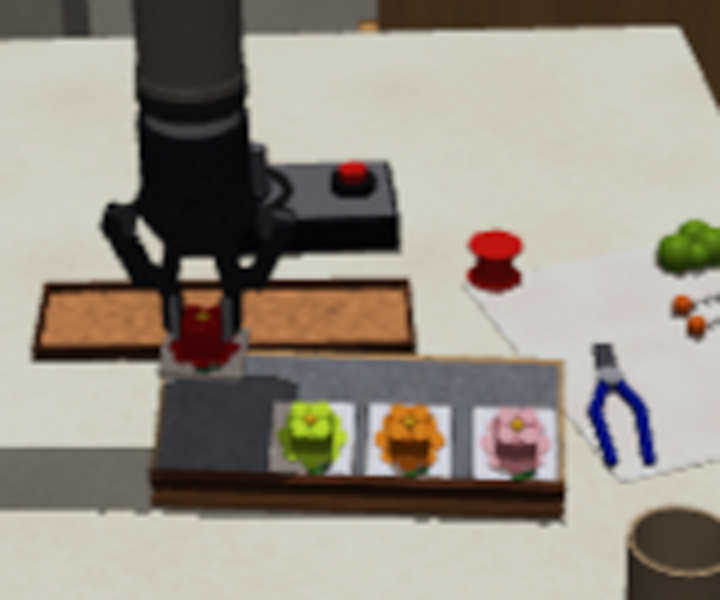

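apply_moves --jaw '[0.2,0.2,0.2,0.2,0.2,0.2,0.2,0.2,0.2,0.2,0.2,0.2,0.2,0.2,0.2,0.2]' --pt "1 0 20" --pt "1 0 37" --pt "1 0 37" --pt "-3 0 43" --pt "-7 0 48" --pt "-11 0 53" --pt "-15 0 59" --pt "-19 0 64" --pt "-19 0 64" --pt "-21 0 65" --pt "-23 0 67" --pt "-26 0 69" --pt "-29 0 71" --pt "-33 0 73" --pt "-33 0 73" --pt "-33 0 73" --roll '[0,0,0,0,0,0,0,0,0,0,0,0,0,0,0,0]' --newtons 20

```text
time: 34.1
ee_pos: [0.4398, -0.0493, 0.0392]
tool_rot: [-0.001, 0.744, 0.669, 0.004]
ft_force: [-3.6, 11.8, 26.7]
gripper_width: 0.0291
```

```bash
python3 - <<'E'
from h import *
s=grab("side")
plan(facept(-.111,.0168,.039))
zoom(s,210,150,100,90,"s22.png",6)
E
```

```text
t 34.1 pos [ 0.4398 -0.0493  0.0392] jaw -6.1 w 0.0288 F [-3.8 10.7 27.2] tilt 0.53 q [-0.47  0.32  0.57  2.2  -0.28  0.68  0.19]
(np.float64(0.4370061734601215), np.float64(-0.048828596145838135), 0.039, np.float64(-6.084811784289343)) -> slide [0.2, -2.9, 0.2] roll 0.0 rows 1
```

View pics/s22.png

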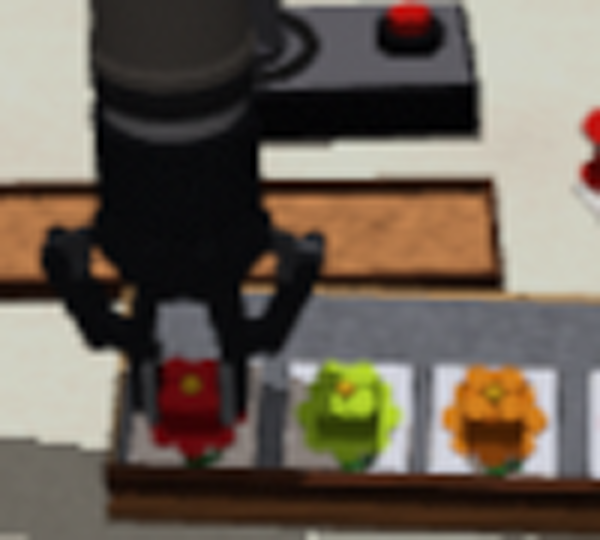

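Red is against the ledge. Release and rise, moving toward the knob.

apply_moves --jaw '[0.2,0.45,0.45,0.45,0.45,0.45,0.45,0.45,0.45,0.45,0.45]' --pt "5 0 -4" --pt "5 0 -5" --pt "5 0 -5" --pt "5 0 -5" --pt "5 0 -20" --pt "5 0 -40" --pt "5 0 -70" --pt "5 0 -110" --pt "5 0 -130" --pt "5 0 -130" --pt "5 0 -130" --roll '[0,0,0,0,0,0,0,0,0,0,0]'

```text
time: 35.25
ee_pos: [0.4362, -0.0483, 0.1654]
tool_rot: [-0.0, 0.744, 0.669, -0.0]
ft_force: [-0.9, 0.2, -0.3]
gripper_width: 0.0385
```

```bash
python3 - <<'E'
from h import *
s=grab("side");t=grab("top")
plan((.468,.3435,.15,60.5))
zoom(s,190,130,170,200,"s23.png",4)
E
```

```text
t 35.4 pos [ 0.4354 -0.0483  0.1645] jaw -6.1 w 0.0383 F [-0.6 -0.6 -0.4] tilt 0.17 q [-0.6   0.08  0.65  2.09 -0.06  0.99 -0.03]
(0.468, 0.3435, 0.15, 60.5) -> slide [393.1, -9.0, 14.2] roll -66.6 rows 8
```

View pics/s23.png

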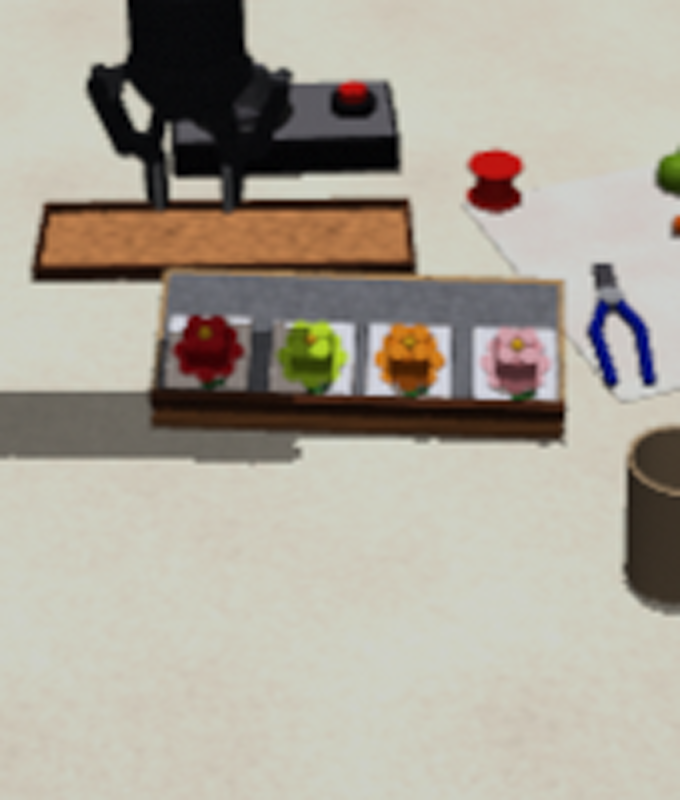

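apply_moves --jaw '[0.6,0.6,0.6,0.6,0.6,0.6,0.6,0.6,0.6,0.6,0.6,0.6,0.6]' --pt "45 -1 0" --pt "90 -2 0" --pt "135 -3 0" --pt "180 -4 0" --pt "225 -5 0" --pt "270 -6 0" --pt "315 -7 0" --pt "360 -8 10" --pt "393 -9 20" --pt "393 -9 20" --pt "393 -9 20" --pt "393 -9 20" --pt "393 -9 20" --roll '[-8,-16,-24,-32,-40,-48,-56,-64,-67,-67,-67,-67,-67]' --newtons 40

```text
time: 36.65
ee_pos: [0.4697, 0.3417, 0.1458]
tool_rot: [0.0, 0.252, 0.968, -0.0]
ft_force: [-0.8, 1.2, 0.3]
gripper_width: 0.051
```

```bash
python3 - <<'E'
from h import *
s=grab("side");t=grab("top")
plan((.468,.3435,.05,60.9))
zoom(s,200,90,120,100,"s24.png",6)
zoom(t,80,170,100,110,"t24.png",5)
E
```

```text
t 36.8 pos [0.4696 0.3424 0.1462] jaw 60.8 w 0.0511 F [-0.5  0.4 -0.1] tilt 0.02 q [-0.91  0.35  0.26  1.79 -0.1   1.01  0.45]
(0.468, 0.3435, 0.05, 60.9) -> slide [2.0, 0.2, 96.2] roll -0.1 rows 2
```

View pics/s24.png

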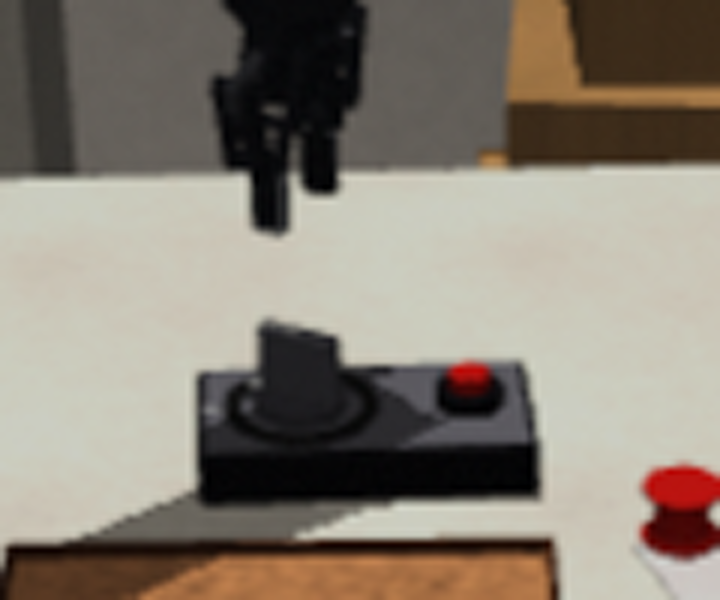

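View pics/t24.png

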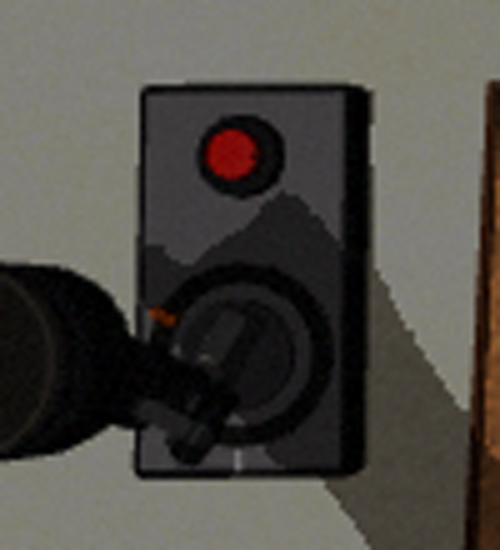

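apply_moves --jaw '[0.6,0.6,0.6,0.6,0.6,0.6,0.6,0,0,0,0,0,0,0]' --pt "2 0 20" --pt "2 0 40" --pt "2 0 60" --pt "2 0 80" --pt "2 0 96" --pt "2 0 96" --pt "2 0 96" --pt "2 0 96" --pt "2 0 96" --pt "2 0 96" --pt "2 0 96" --pt "2 0 96" --pt "2 0 96" --pt "2 0 96" --roll '[0,0,0,0,0,0,0,0,0,0,0,0,0,0]'

```text
time: 38.15
ee_pos: [0.4668, 0.3424, 0.0509]
tool_rot: [-0.001, 0.251, 0.968, -0.002]
ft_force: [-3.9, -3.8, 6.9]
gripper_width: 0.0133
```

```bash
python3 - <<'E'
from h import *
s=grab("side")
plan()
zoom(s,200,90,120,100,"s25.png",6)
E
```

```text
t 38.2 pos [0.4668 0.3425 0.051 ] jaw 60.9 w 0.0131 F [-4.  -4.7  7.7] tilt 0.20 q [-0.89  0.47  0.23  1.87 -0.14  0.82  0.48]
```

View pics/s25.png

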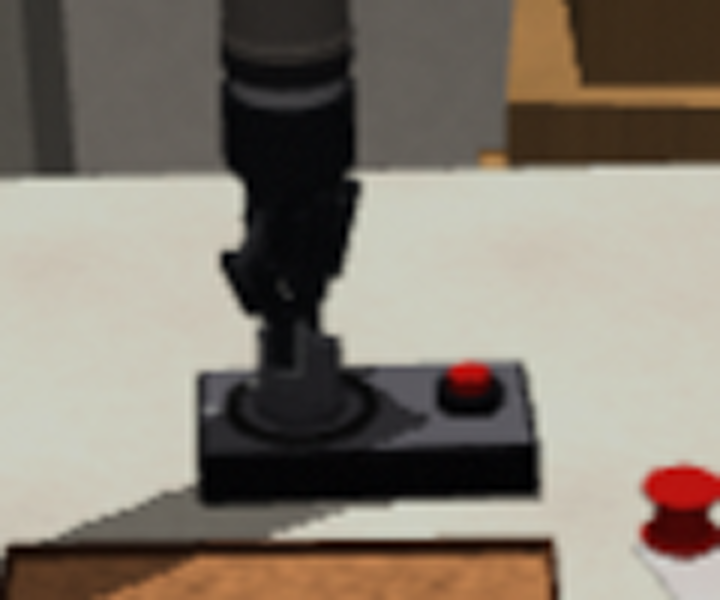

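apply_moves --jaw '[0,0,0,0,0,0,0,0,0,0,0,0,0,0,0,0,0,0]' --pt "0 0 0" --pt "0 0 0" --pt "0 0 0" --pt "0 0 0" --pt "0 0 0" --pt "0 0 0" --pt "0 0 0" --pt "0 0 0" --pt "0 0 0" --pt "0 0 0" --pt "0 0 0" --pt "0 0 0" --pt "0 0 0" --pt "0 0 0" --pt "0 0 0" --pt "0 0 0" --pt "0 0 0" --pt "0 0 0" --roll '[6,12,18,24,30,36,42,48,54,60,66,72,78,84,86,86,86,86]'

```text
time: 40.0
ee_pos: [0.4695, 0.3433, 0.051]
tool_rot: [0.001, 0.844, 0.537, 0.001]
ft_force: [3.9, -4.9, 4.4]
gripper_width: 0.0131
```

```bash
python3 - <<'E'
from h import *
t=grab("top");s=grab("side")
plan()
zoom(t,100,210,60,65,"t26.png",9)
zoom(s,190,110,170,120,"s26.png",4)
E
```

```text
t 40.1 pos [0.4695 0.3433 0.051 ] jaw -25.0 w 0.0130 F [ 2.4 -4.6  3.8] tilt 0.18 q [-1.16  0.53  0.6   1.88 -0.39  0.85 -0.8 ]
```

View pics/t26.png

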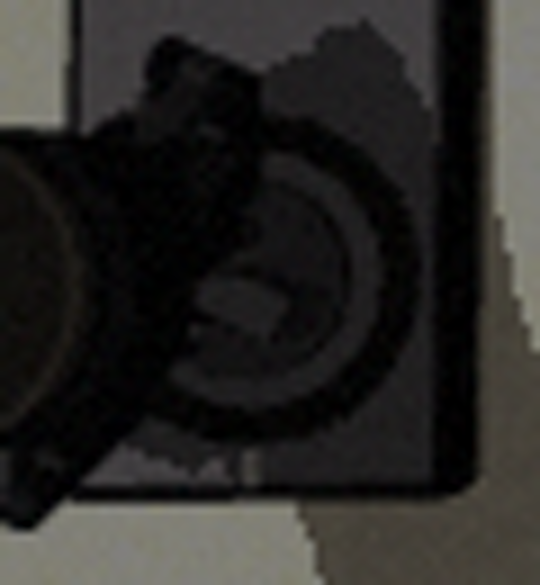

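View pics/s26.png

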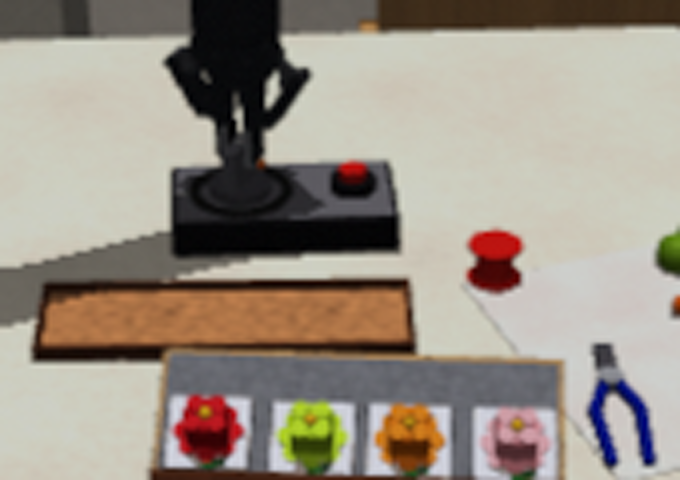

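apply_moves --jaw '[0.4,0.4,0.4,0.4,0.4,0.4,0.4,0.4,0.4,0.4,0.4]' --pt "0 0 0" --pt "0 0 0" --pt "0 0 0" --pt "0 0 0" --pt "0 0 -20" --pt "0 0 -50" --pt "0 0 -80" --pt "0 0 -100" --pt "0 0 -110" --pt "0 0 -110" --pt "0 0 -110" --roll '[0,0,0,0,0,0,0,0,0,0,0]'

```text
time: 41.2
ee_pos: [0.4667, 0.3444, 0.1589]
tool_rot: [-0.0, 0.844, 0.537, -0.001]
ft_force: [-0.5, 0.1, -0.8]
gripper_width: 0.0342
```

```bash
python3 - <<'E'
from h import *
plan((.62,.345,.15,-25),(.569,.346,.12,-25))
E
```

```text
t 41.2 pos [0.4667 0.3444 0.1589] jaw -25.0 w 0.0342 F [-0.5  0.1 -0.8] tilt 0.09 q [-1.24  0.4   0.68  1.79 -0.28  1.05 -0.89]
(0.62, 0.345, 0.15, -25) -> slide [65.4, 138.7, 8.7] roll -0.0 rows 4
(0.569, 0.346, 0.12, -25) -> slide [44.8, 92.1, 38.8] roll -0.0 rows 3
```

apply_moves --jaw '[0,0,0,0,0,0,0,0]' --pt "20 40 0" --pt "40 80 0" --pt "60 125 0" --pt "78 166 8" --pt "78 166 8" --pt "78 166 8" --pt "78 166 8" --pt "78 166 8" --roll '[0,0,0,0,0,0,0,0]'

```text
time: 42.0
ee_pos: [0.6494, 0.3459, 0.1519]
tool_rot: [-0.001, 0.843, 0.537, -0.0]
ft_force: [-0.1, -0.6, 0.5]
gripper_width: -0.0
```

```bash
python3 - <<'E'
from h import *
t=grab("top");s=grab("side")
plan()
zoom(t,100,175,60,100,"t27.png",6)
zoom(s,190,110,170,140,"s27.png",4)
E
```

```text
t 42.1 pos [0.6498 0.3459 0.1525] jaw -25.0 w 0.0000 F [-0.3  0.5  0.9] tilt 0.07 q [-0.93  0.68  0.63  1.38 -0.41  1.21 -0.7 ]
```

View pics/t27.png

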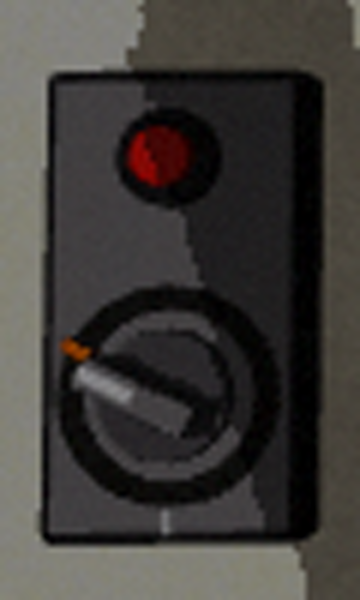

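View pics/s27.png

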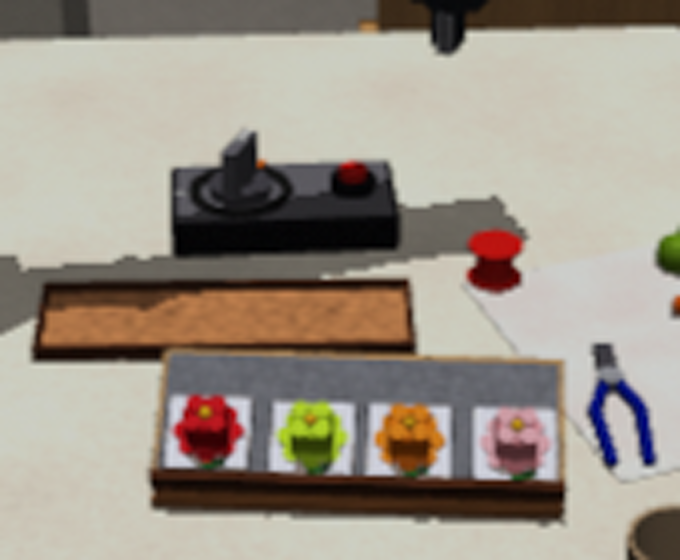

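```bash
cat > knob.py <<'E'
from h import *
import sys
def mosaic(t,name,th):
    x0,y0,w,h,sc=105,215,40,50,14
    im=cv2.convertScaleAbs(t["image"][y0:y0+h,x0:x0+w,::-1],alpha=2.2)
    im=cv2.resize(im,None,fx=sc,fy=sc,interpolation=cv2.INTER_CUBIC)
    cv2.imwrite("pics/"+name,im)
E
python3 - <<'E'
from knob import *
t=grab("top"); mosaic(t,"k1.png",0)
E
```

```text
(no output)
```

View pics/k1.png

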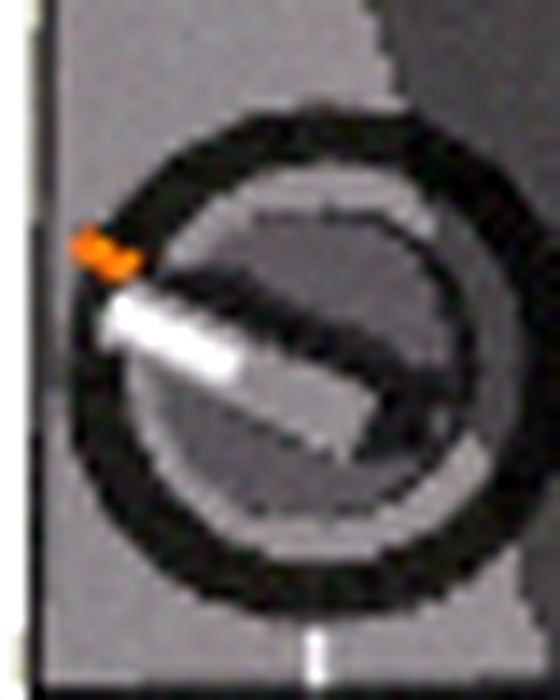

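```bash
python3 - <<'E'
from h import *
t=grab("top");s=grab("side")
print(tri(t,s,unz((157,155),100,175,6),unz((427,132),225,135,8)))
plan((.569,.346,.10,-25),(.569,.346,.06,-25))
E
```

```text
(array([0.56820778, 0.34543636, 0.05464185]), array([ 0.01614043, -0.54361527, -0.77132497,  0.05447146]))
t 42.2 pos [0.6504 0.3454 0.1525] jaw -25.0 w -0.0002 F [ 0.1 -0.1  0.6] tilt 0.05 q [-0.93  0.68  0.63  1.38 -0.41  1.21 -0.7 ]
(0.569, 0.346, 0.1, -25) -> slide [-34.0, -74.0, 52.5] roll -0.0 rows 2
(0.569, 0.346, 0.06, -25) -> slide [-34.0, -74.0, 92.5] roll -0.0 rows 3
```

apply_moves --jaw '[0,0,0,0,0,0,0,0]' --pt "-17 -37 20" --pt "-34 -74 50" --pt "-34 -74 80" --pt "-34 -74 92" --pt "-34 -74 92" --pt "-34 -74 97" --pt "-34 -74 97" --pt "-34 -74 97" --roll '[0,0,0,0,0,0,0,0]'

```text
time: 43.05
ee_pos: [0.5709, 0.3455, 0.0561]
tool_rot: [0.0, 0.844, 0.537, 0.001]
ft_force: [0.5, 0.0, 0.7]
gripper_width: 0.0001
```

```bash
python3 - <<'E'
from h import *
t=grab("top");s=grab("side")
plan()
zoom(s,230,100,90,80,"s28.png",7)
E
```

```text
t 43.1 pos [0.5704 0.3455 0.0558] jaw -25.1 w -0.0001 F [ 0.  -0.2  0.1] tilt 0.10 q [-1.02  0.66  0.6   1.66 -0.44  0.96 -0.7 ]
```

View pics/s28.png

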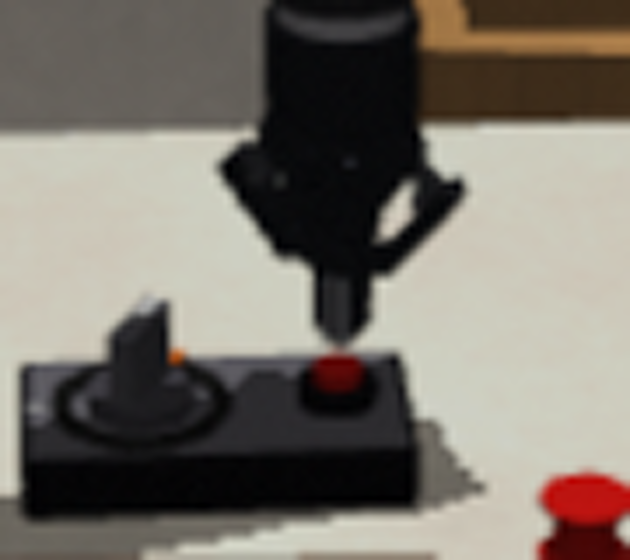

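apply_moves --jaw '[0,0,0,0,0]' --pt "0 0 3" --pt "0 0 6" --pt "0 0 8" --pt "0 0 8" --pt "0 0 8" --roll '[0,0,0,0,0]'

```text
time: 43.65
ee_pos: [0.5694, 0.3454, 0.0468]
tool_rot: [-0.0, 0.844, 0.537, -0.0]
ft_force: [0.4, 0.3, -0.2]
gripper_width: 0.0001
```

apply_moves --jaw '[0,0,0,0,0]' --pt "0 0 3" --pt "0 0 5" --pt "0 0 5" --pt "0 0 5" --pt "0 0 5" --roll '[0,0,0,0,0]'

```text
time: 44.15
ee_pos: [0.5699, 0.3457, 0.0424]
tool_rot: [-0.0, 0.844, 0.537, 0.001]
ft_force: [0.1, 0.8, 3.9]
gripper_width: 0.0001
```

apply_moves --jaw '[0,0,0,0,0]' --pt "0 0 3" --pt "0 0 5" --pt "0 0 5" --pt "0 0 5" --pt "0 0 5" --roll '[0,0,0,0,0]'

```text
time: 44.65
ee_pos: [0.57, 0.3457, 0.0386]
tool_rot: [-0.0, 0.844, 0.537, 0.001]
ft_force: [-2.6, -1.1, 12.5]
gripper_width: 0.0002
```

```bash
python3 - <<'E'
from knob import *
t=grab("top");s=grab("side")
plan()
zoom(s,190,110,180,150,"s29.png",4); mosaic(t,"k2.png",0)
zoom(t,235,140,80,140,"t29.png",4)
E
```

```text
t 44.8 pos [0.5699 0.3456 0.0386] jaw -25.1 w 0.0001 F [-3.1 -0.2 11.5] tilt 0.08 q [-1.01  0.68  0.59  1.67 -0.45  0.93 -0.69]
```

View pics/s29.png

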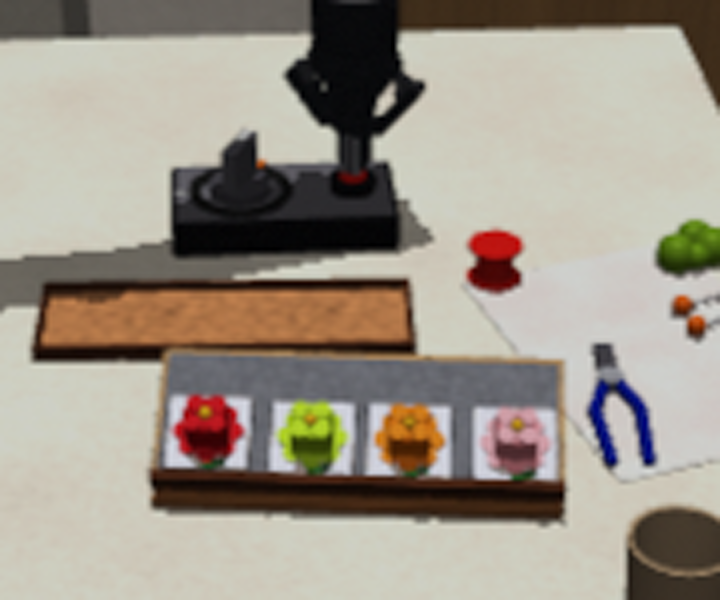

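View pics/t29.png

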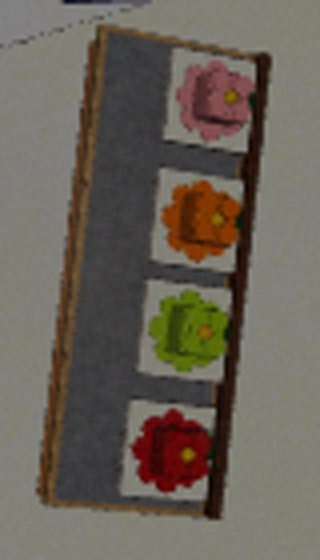

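View pics/k2.png

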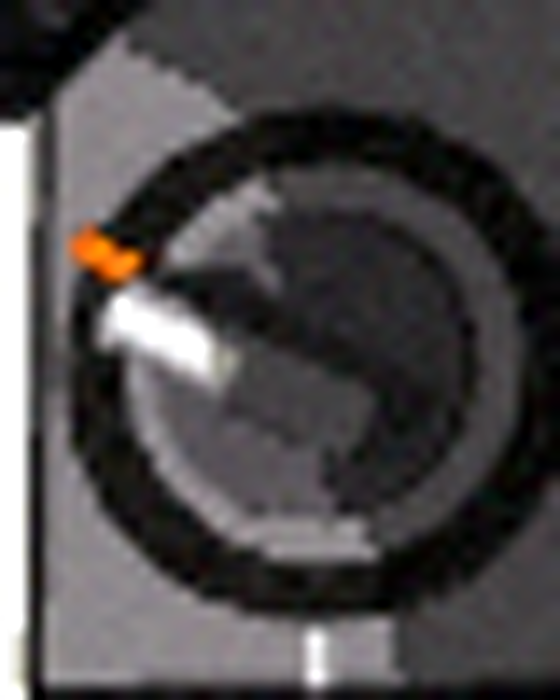

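```bash
python3 - <<'E'
from h import *
t=grab("top")
U=lambda *p:unz(p,105,215,14)
a=back(t,U(112,312),.086)[0];b=back(t,U(365,430),.086)[0];d=a-b;print("bar ang",np.degrees(np.arctan2(d[1],d[0])),"len",np.hypot(d[0],d[1]),"mid",(a+b)/2)
for z in(.036,.04):
  m=back(t,U(107,255),z)[0];c=(back(t,U(70,361),z)[0]+back(t,U(575,361),z)[0])/2
  top=back(t,U(320,105),z)[0];bot=back(t,U(320,618),z)[0];print("ring x",(top[0]+bot[0])/2,"diam",top[0]-bot[0])
  for c in(np.array([(top[0]+bot[0])/2,.3435,0]),np.array([(top[0]+bot[0])/2,.3455,0]),np.array([.466,.3435,0])):
    e=m-c;print(np.degrees(np.arctan2(e[1],e[0])),np.hypot(e[0],e[1]))
# orange pixels
im=t["image"].astype(int);M=(im[:,:,0]>1.6*im[:,:,1])&(im[:,:,1]>1.5*im[:,:,2])&(im[:,:,0]>70)
ys,xs=np.nonzero(M[215:265,100:160]);print(list(zip(xs+100,ys+215)))
E
```

```text
bar ang 65.26134976851048 len 0.04837572915158875 mid [0.46618199 0.34304057 0.086     ]
ring x 0.4672881163266351 diam 0.09214338804722966
64.59457824747518 0.044227189574576116
63.43581487281457 0.04242927708491486
63.10615260127658 0.044794932170719594
ring x 0.4673409492582197 diam 0.09183091322621256
63.87911643112962 0.04295133088656869
62.65344778991496 0.04116501507733183
62.295204702256385 0.04355834882459243
[(np.int64(111), np.int64(231)), (np.int64(110), np.int64(232)), (np.int64(111), np.int64(232)), (np.int64(112), np.int64(232)), (np.int64(110), np.int64(233)), (np.int64(111), np.int64(233)), (np.int64(112), np.int64(233)), (np.int64(113), np.int64(233)), (np.int64(114), np.int64(233)), (np.int64(112), np.int64(234)), (np.int64(113), np.int64(234)), (np.int64(114), np.int64(234))]
```

apply_moves --jaw '[0,0,0,0,0.5,0.5,0.5,0.5]' --pt "0 0 -20" --pt "0 0 -60" --pt "0 0 -100" --pt "0 0 -110" --pt "0 0 -110" --pt "0 0 -110" --pt "0 0 -110" --pt "0 0 -110" --roll '[0,0,0,0,0,0,0,0]'

```text
time: 45.6
ee_pos: [0.5684, 0.345, 0.145]
tool_rot: [0.0, 0.844, 0.537, -0.002]
ft_force: [-0.9, -0.5, -0.6]
gripper_width: 0.0424
```

```bash
python3 - <<'E'
from h import *
plan((.4678,.3430,.145,-25))
E
```

```text
t 45.6 pos [0.5684 0.345  0.145 ] jaw -25.1 w 0.0424 F [-0.9 -0.5 -0.6] tilt 0.18 q [-1.06  0.57  0.65  1.59 -0.37  1.11 -0.75]
(0.4678, 0.343, 0.145, -25) -> slide [-44.4, -90.3, 0.3] roll -0.1 rows 3
```

apply_moves --jaw '[0.5,0.5,0.5,0.5,0.5,0.5,0.5,0.5,0.5,0.5,0.5,0,0,0,0,0]' --pt "-22 -45 0" --pt "-44 -90 0" --pt "-44 -90 0" --pt "-44 -90 0" --pt "-44 -90 20" --pt "-44 -90 40" --pt "-44 -90 60" --pt "-44 -90 80" --pt "-44 -90 95" --pt "-44 -90 95" --pt "-44 -90 95" --pt "-44 -90 95" --pt "-44 -90 95" --pt "-44 -90 95" --pt "-44 -90 95" --pt "-44 -90 95" --roll '[0,0,0,0,0,0,0,0,0,0,0,0,0,0,0,0]' --newtons 40

```text
time: 47.2
ee_pos: [0.47, 0.3442, 0.0531]
tool_rot: [-0.0, 0.844, 0.537, 0.001]
ft_force: [-0.0, 0.8, 6.6]
gripper_width: 0.0129
```

apply_moves --jaw '[0,0,0,0,0,0,0,0,0,0,0,0,0,0,0,0,0,0,0,0]' --pt "0 0 0" --pt "0 0 0" --pt "0 0 0" --pt "0 0 0" --pt "0 0 0" --pt "0 0 0" --pt "0 0 0" --pt "0 0 0" --pt "0 0 0" --pt "0 0 0" --pt "0 0 0" --pt "0 0 0" --pt "0 0 0" --pt "0 0 0" --pt "0 0 0" --pt "0 0 0" --pt "0 0 0" --pt "0 0 0" --pt "0 0 0" --pt "0 0 0" --roll '[-7,-14,-21,-28,-35,-42,-49,-56,-63,-70,-77,-84,-91,-98,-104,-108,-111,-113,-113,-113]'

```text
time: 49.2
ee_pos: [0.4654, 0.3415, 0.053]
tool_rot: [-0.004, 0.018, 1.0, -0.002]
ft_force: [-10.3, -5.3, 17.1]
gripper_width: 0.0131
```

```bash
python3 - <<'E'
from knob import *
t=grab("top")
plan();print(arm.observe()["ft_torque"])
E
```

```text
t 49.2 pos [0.4654 0.3415 0.053 ] jaw 87.9 w 0.0133 F [-11.1  -5.7  16.9] tilt 0.53 q [-0.81  0.46  0.14  1.87 -0.08  0.83  0.9 ]
[-1.31164338  2.19803903  0.0262975 ]
```

apply_moves --jaw '[0,0,0,0]' --pt "0 0 0" --pt "0 0 0" --pt "0 0 0" --pt "0 0 0" --roll '[-2,-4,-5,-5]'

```text
time: 49.65
ee_pos: [0.4654, 0.3413, 0.053]
tool_rot: [-0.004, -0.023, 1.0, -0.002]
ft_force: [-10.8, -4.8, 16.3]
gripper_width: 0.0129
```

```bash
python3 - <<'E'
from knob import *
plan();print(arm.observe()["ft_torque"])
E
```

```text
t 49.6 pos [0.4654 0.3413 0.053 ] jaw 92.6 w 0.0129 F [-10.8  -4.8  16.3] tilt 0.55 q [-0.8   0.46  0.12  1.87 -0.07  0.83  0.97]
[-1.33013002  2.23324382 -1.0962602 ]
```

apply_moves --jaw '[0,0.4,0.4,0.4,0.4,0.4,0.4,0.4,0.4,0.4]' --pt "0 0 0" --pt "0 0 0" --pt "0 0 0" --pt "0 0 0" --pt "0 0 -20" --pt "0 0 -50" --pt "0 0 -80" --pt "0 0 -100" --pt "0 0 -100" --pt "0 0 -100" --roll '[2,2,2,2,2,2,2,2,2,2]'

```text
time: 50.65
ee_pos: [0.4692, 0.3437, 0.1516]
tool_rot: [0.0, -0.008, 1.0, 0.0]
ft_force: [0.1, -0.1, -1.4]
gripper_width: 0.0339
```

```bash
python3 - <<'E'
from knob import *
plan((.4415,-.0493,.11,-6.1))
E
```

```text
t 50.6 pos [0.4692 0.3437 0.1516] jaw 90.9 w 0.0339 F [ 0.1 -0.1 -1.4] tilt 0.01 q [-0.82  0.34  0.14  1.78 -0.05  1.02  0.93]
(0.4415, -0.0493, 0.11, -6.1) -> slide [34.2, -392.5, 41.5] roll 97.0 rows 12
```

apply_moves --jaw '[0.5,0.5,0.5,0.5,0.5,0.5,0.5,0.5,0.5,0.5,0.5,0.5,0.5,0.5,0.5,0.5,0.5]' --pt "3 -35 0" --pt "6 -70 0" --pt "9 -105 0" --pt "12 -140 0" --pt "15 -175 0" --pt "18 -210 0" --pt "21 -245 0" --pt "24 -280 0" --pt "27 -315 0" --pt "30 -350 10" --pt "33 -380 20" --pt "34 -392 41" --pt "34 -392 41" --pt "34 -392 41" --pt "34 -392 41" --pt "34 -392 41" --pt "34 -392 41" --roll '[8,16,24,32,40,48,56,64,72,80,88,96,97,97,97,97,97]' --newtons 50

```text
time: 52.35
ee_pos: [0.4422, -0.0479, 0.1114]
tool_rot: [0.0, 0.743, 0.67, 0.001]
ft_force: [-0.5, 0.1, -0.2]
gripper_width: 0.0428
```

```bash
python3 - <<'E'
from knob import *
t=grab("top");s=grab("side")
plan((.4398,-.0493,.040,-6.1))
zoom(s,190,110,180,150,"s30.png",4); mosaic(t,"k3.png",0)
E
```

```text
t 52.5 pos [ 0.442  -0.0483  0.1112] jaw -6.0 w 0.0424 F [-0.   0.7  0.1] tilt 0.05 q [-0.53  0.18  0.6   2.14 -0.14  0.86  0.05]
(0.4398, -0.0493, 0.04, -6.1) -> slide [-1.3, -2.2, 71.2] roll 0.1 rows 2
```

View pics/s30.png

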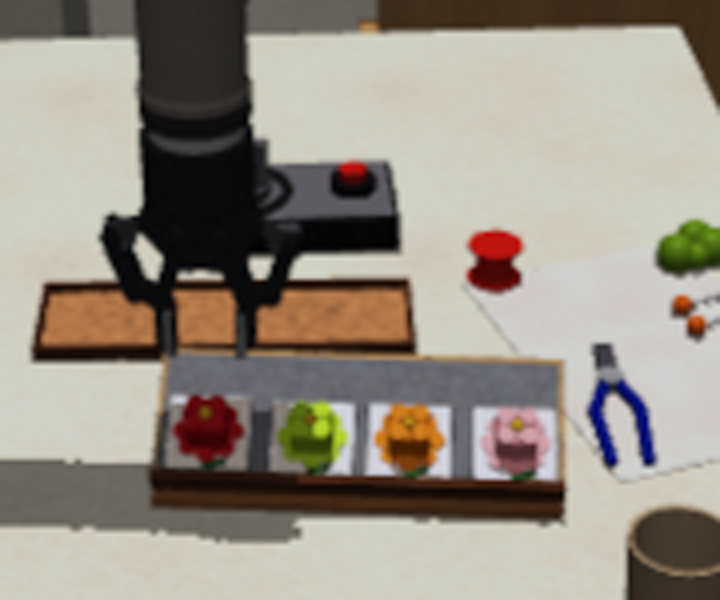

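View pics/k3.png

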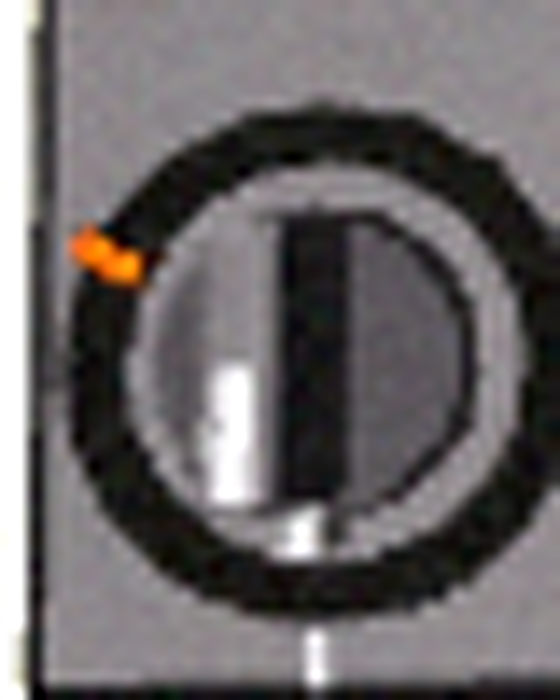

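apply_moves --jaw '[0.5,0.5,0.5,0.5,0.5,0.5,0.2,0.2,0.2,0.2,0.2]' --pt "-1 -2 25" --pt "-1 -2 50" --pt "-1 -2 65" --pt "-1 -2 71" --pt "-1 -2 71" --pt "-1 -2 71" --pt "-1 -2 71" --pt "-1 -2 71" --pt "-1 -2 71" --pt "-1 -2 71" --pt "-1 -2 71" --roll '[0,0,0,0,0,0,0,0,0,0,0]'

```text
time: 53.55
ee_pos: [0.4407, -0.0496, 0.0409]
tool_rot: [0.001, 0.744, 0.669, 0.001]
ft_force: [-0.7, -0.5, 7.0]
gripper_width: 0.0292
```

```bash
cat >> h.py <<'E'
def traypt(xt,yt,z):
    a=TRAY[2]; return (TRAY[0]+xt*np.cos(a)-yt*np.sin(a), TRAY[1]+xt*np.sin(a)+yt*np.cos(a), z, np.degrees(a))
E
python3 - <<'E'
from h import *
plan(traypt(-.11,-.012,.10))
E
```

```text
t 53.5 pos [ 0.4407 -0.0496  0.0409] jaw -6.1 w 0.0292 F [-0.7 -0.5  7. ] tilt 0.13 q [-0.46  0.31  0.55  2.2  -0.26  0.69  0.16]
(np.float64(0.34261576302624425), np.float64(0.17149803741104067), 0.1, np.float64(-2.2345354010102105)) -> slide [209.6, -120.7, -59.2] roll -3.8 rows 5
```

```bash
python3 - <<'E'
from h import *
plan(traypt(-.082,-.012,.11))
E
```

```text
t 53.5 pos [ 0.4407 -0.0496  0.0409] jaw -6.1 w 0.0292 F [-0.7 -0.5  7. ] tilt 0.13 q [-0.46  0.31  0.55  2.2  -0.26  0.69  0.16]
(np.float64(0.3705944717251219), np.float64(0.1704063142119891), 0.11, np.float64(-2.2345354010102105)) -> slide [211.5, -92.8, -69.1] roll -3.8 rows 5
```

apply_moves --jaw '[0.2,0.2,0.2,0.2,0.2,0.2,0.2,0.2,0.2,0.2,0.2,0.2,0.2]' --pt "0 0 -25" --pt "0 0 -50" --pt "0 0 -69" --pt "0 0 -69" --pt "35 -15 -69" --pt "70 -31 -69" --pt "105 -46 -69" --pt "140 -62 -69" --pt "175 -77 -69" --pt "211 -93 -69" --pt "211 -93 -69" --pt "211 -93 -69" --pt "211 -93 -69" --roll '[0,0,0,0,-4,-4,-4,-4,-4,-4,-4,-4,-4]'

```text
time: 54.85
ee_pos: [0.3691, 0.1688, 0.1082]
tool_rot: [0.0, 0.72, 0.694, -0.001]
ft_force: [-1.0, 0.3, -1.5]
gripper_width: 0.0289
```

```bash
python3 - <<'E'
from h import *
s=grab("side");t=grab("top")
plan(traypt(-.082,-.012,.020),traypt(-.082,0,.008))
zoom(s,190,110,180,150,"s31.png",4)
E
```

```text
t 55.0 pos [0.3695 0.1687 0.1085] jaw -2.2 w 0.0288 F [-0.5 -0.2 -2.2] tilt 0.05 q [-0.91  0.1   0.4   2.22 -0.05  0.84 -0.52]
(np.float64(0.3705944717251219), np.float64(0.1704063142119891), 0.02, np.float64(-2.2345354010102105)) -> slide [1.8, 1.1, 88.5] roll 0.0 rows 2
(np.float64(0.371062353096144), np.float64(0.18239718936865096), 0.008, np.float64(-2.2345354010102105)) -> slide [13.8, 1.1, 100.5] roll 0.0 rows 3
```

View pics/s31.png

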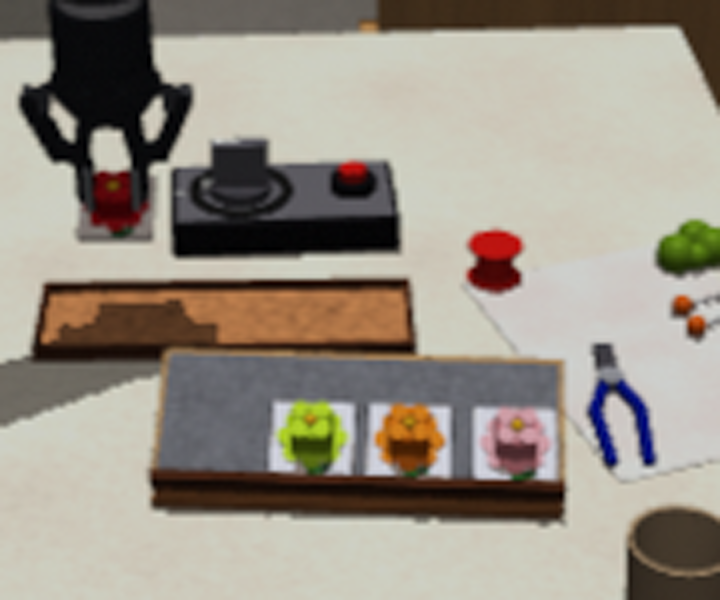

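apply_moves --jaw '[0.2,0.2,0.2,0.2,0.2,0.2,0.2,0.2,0.2,0.2,0.2,0.2,0.2]' --pt "2 1 30" --pt "2 1 60" --pt "2 1 80" --pt "2 1 86" --pt "2 1 88" --pt "4 1 90" --pt "6 1 92" --pt "8 1 94" --pt "10 1 96" --pt "12 1 98" --pt "14 1 100" --pt "14 1 101" --pt "14 1 101" --roll '[0,0,0,0,0,0,0,0,0,0,0,0,0]' --newtons 20

```text
time: 56.25
ee_pos: [0.3723, 0.1876, 0.011]
tool_rot: [-0.002, 0.719, 0.695, 0.003]
ft_force: [-6.0, 3.4, 24.2]
gripper_width: 0.0287
```

```bash
python3 - <<'E'
from h import *
s=grab("side");t=grab("top")
plan()
zoom(s,185,130,120,90,"s32.png",6)
E
```

```text
t 56.4 pos [0.3722 0.1876 0.011 ] jaw -2.0 w 0.0289 F [-7.   2.5 24.4] tilt 0.34 q [-0.87  0.31  0.35  2.27 -0.2   0.58 -0.41]
```

View pics/s32.png

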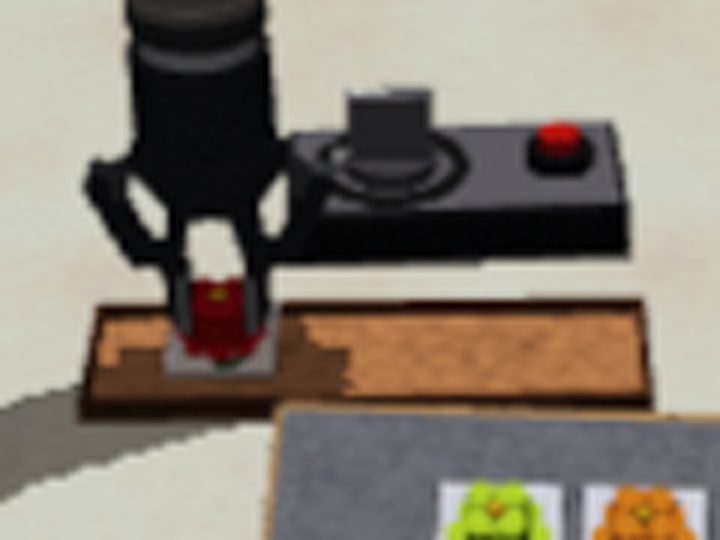

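apply_moves --jaw '[0.2,0.5,0.5,0.5,0.5,0.5,0.5,0.5,0.5]' --pt "-4 0 -3" --pt "-4 0 -4" --pt "-4 0 -4" --pt "-4 0 -4" --pt "-4 0 -20" --pt "-4 0 -50" --pt "-4 0 -80" --pt "-4 0 -100" --pt "-4 0 -100" --roll '[0,0,0,0,0,0,0,0,0]' --newtons 50

```text
time: 57.25
ee_pos: [0.3727, 0.1813, 0.1101]
tool_rot: [0.0, 0.72, 0.694, 0.003]
ft_force: [0.9, -0.5, -0.0]
gripper_width: 0.0426
```

```bash
python3 - <<'E'
from h import *
s=grab("side");t=grab("top")
plan((.5156,-.057,.11,-6))
zoom(s,185,130,160,110,"s33.png",5)
E
```

```text
t 57.4 pos [0.3706 0.1801 0.1077] jaw -2.1 w 0.0422 F [-0.1 -0.3 -0.6] tilt 0.02 q [-0.94  0.11  0.41  2.21 -0.06  0.84 -0.53]
(0.5156, -0.057, 0.11, -6) -> slide [-231.7, 153.4, -2.4] roll 3.9 rows 6
```

View pics/s33.png

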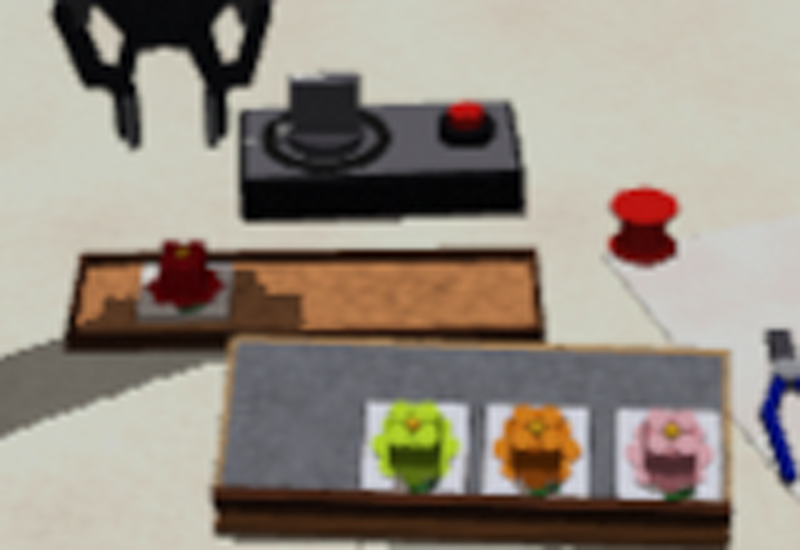

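apply_moves --jaw '[0.5,0.5,0.5,0.5,0.5,0.5,0.5,0.5,0.5,0.5]' --pt "-40 26 0" --pt "-80 53 0" --pt "-120 79 0" --pt "-160 106 0" --pt "-200 132 0" --pt "-232 153 0" --pt "-232 153 0" --pt "-232 153 0" --pt "-232 153 0" --pt "-232 153 0" --roll '[4,4,4,4,4,4,4,4,4,4]'

```text
time: 58.35
ee_pos: [0.5144, -0.0556, 0.1072]
tool_rot: [-0.001, 0.743, 0.67, -0.0]
ft_force: [1.1, 0.1, 0.0]
gripper_width: 0.0428
```

```bash
python3 - <<'E'
from h import *
plan((.5156,-.057,.040,-6))
E
```

```text
t 58.4 pos [ 0.5144 -0.0556  0.1072] jaw -5.9 w 0.0428 F [1.1 0.1 0. ] tilt 0.11 q [-0.46  0.33  0.58  1.98 -0.23  0.89  0.14]
(0.5156, -0.057, 0.04, -6) -> slide [-1.3, 1.5, 67.2] roll 0.1 rows 2
```

apply_moves --jaw '[0.5,0.5,0.5,0.5,0.5,0.5,0.2,0.2,0.2,0.2,0.2]' --pt "-1 0.5 25" --pt "-1 0.5 45" --pt "-1 0.5 60" --pt "-1 0.5 67" --pt "-1 0.5 67" --pt "-1 0.5 67" --pt "-1 0.5 67" --pt "-1 0.5 67" --pt "-1 0.5 67" --pt "-1 0.5 67" --pt "-1 0.5 67" --roll '[0,0,0,0,0,0,0,0,0,0,0]'

```text
time: 59.45
ee_pos: [0.5165, -0.0581, 0.0419]
tool_rot: [0.0, 0.743, 0.669, 0.001]
ft_force: [-1.3, 0.4, 6.5]
gripper_width: 0.0287
```

```bash
python3 - <<'E'
from h import *
plan(traypt(-.016,-.012,.11))
E
```

```text
t 59.5 pos [ 0.5165 -0.0581  0.0419] jaw -6.1 w 0.0287 F [-1.3  0.4  6.5] tilt 0.10 q [-0.4   0.43  0.53  2.03 -0.31  0.76  0.21]
(np.float64(0.4365442850867621), np.float64(0.1678329666713676), 0.11, np.float64(-2.2345354010102105)) -> slide [216.3, -103.3, -68.0] roll -3.8 rows 5
```

apply_moves --jaw '[0.2,0.2,0.2,0.2,0.2,0.2,0.2,0.2,0.2,0.2,0.2,0.2,0.2,0.2]' --pt "0 0 -25" --pt "0 0 -50" --pt "0 0 -68" --pt "0 0 -68" --pt "35 -17 -68" --pt "70 -34 -68" --pt "105 -51 -68" --pt "140 -68 -68" --pt "175 -85 -68" --pt "216 -103 -68" --pt "216 -103 -68" --pt "216 -103 -68" --pt "216 -103 -68" --pt "216 -103 -68" --roll '[0,0,0,0,-4,-4,-4,-4,-4,-4,-4,-4,-4,-4]'

```text
time: 60.85
ee_pos: [0.4363, 0.1657, 0.1085]
tool_rot: [0.0, 0.721, 0.693, -0.0]
ft_force: [0.7, -0.1, -1.3]
gripper_width: 0.0285
```

```bash
python3 - <<'E'
from h import *
s=grab("side");t=grab("top")
plan(traypt(-.016,-.012,.020),traypt(-.016,0,.008))
zoom(s,185,110,160,130,"s34.png",5)
E
```

```text
t 61.0 pos [0.4364 0.166  0.1088] jaw -2.2 w 0.0286 F [-0.5  0.3 -0.9] tilt 0.01 q [-0.88  0.22  0.48  2.09 -0.13  0.86 -0.36]
(np.float64(0.4365442850867621), np.float64(0.1678329666713676), 0.02, np.float64(-2.2345354010102105)) -> slide [1.8, 0.1, 88.8] roll 0.0 rows 2
(np.float64(0.4370121664577842), np.float64(0.17982384182802946), 0.008, np.float64(-2.2345354010102105)) -> slide [13.8, 0.1, 100.8] roll 0.0 rows 3
```

View pics/s34.png

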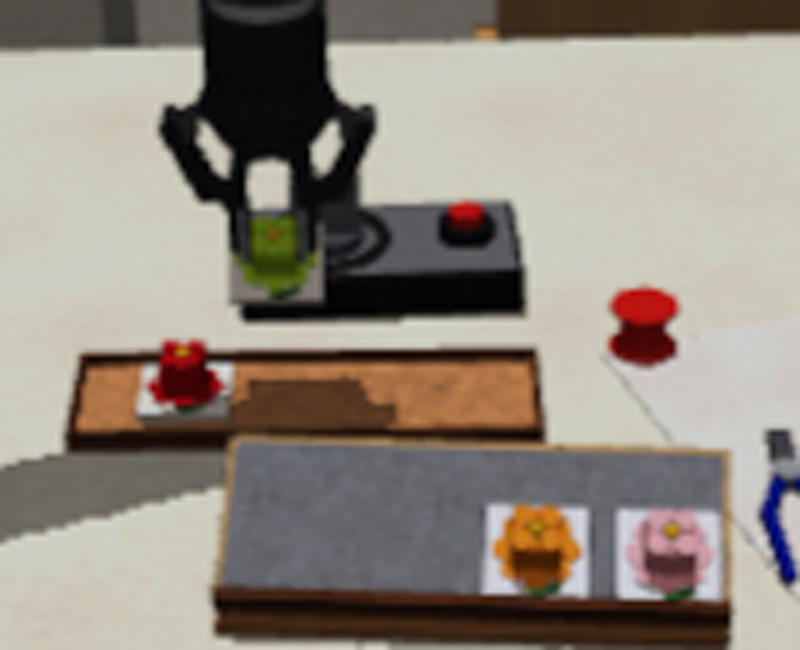

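apply_moves --jaw '[0.2,0.2,0.2,0.2,0.2,0.2,0.2,0.2,0.2,0.2,0.2,0.2,0.2]' --pt "0 0 30" --pt "0 0 60" --pt "0 0 80" --pt "0 0 86" --pt "0 0 88" --pt "2 0 90" --pt "4 0 92" --pt "6 0 94" --pt "8 0 96" --pt "10 0 98" --pt "12 0 100" --pt "12 0 101" --pt "12 0 101" --roll '[0,0,0,0,0,0,0,0,0,0,0,0,0]' --newtons 20

```text
time: 62.25
ee_pos: [0.4359, 0.1818, 0.0107]
tool_rot: [-0.002, 0.72, 0.694, 0.001]
ft_force: [-9.1, 3.2, 21.3]
gripper_width: 0.0287
```

apply_moves --jaw '[0.2,0.5,0.5,0.5,0.5,0.5,0.5,0.5,0.5,0.5]' --pt "-4 0 -3" --pt "-4 0 -4" --pt "-4 0 -4" --pt "-4 0 -4" --pt "-4 0 -20" --pt "-4 0 -50" --pt "-4 0 -80" --pt "-4 0 -100" --pt "-4 0 -100" --pt "-4 0 -100" --roll '[0,0,0,0,0,0,0,0,0,0]' --newtons 50

```text
time: 63.25
ee_pos: [0.4363, 0.1754, 0.1077]
tool_rot: [-0.0, 0.72, 0.694, 0.0]
ft_force: [1.3, -0.3, 0.2]
gripper_width: 0.0426
```

```bash
python3 - <<'E'
from h import *
s=grab("side");t=grab("top")
plan((.587,-.065,.11,-6))
zoom(s,185,130,160,110,"s35.png",5)
E
```

```text
t 63.4 pos [0.4355 0.1749 0.1068] jaw -2.1 w 0.0429 F [-0.1 -0.2 -0. ] tilt 0.13 q [-0.9   0.23  0.49  2.09 -0.14  0.86 -0.37]
(0.587, -0.065, 0.11, -6) -> slide [-234.3, 160.0, -3.2] roll 3.9 rows 6
```

View pics/s35.png

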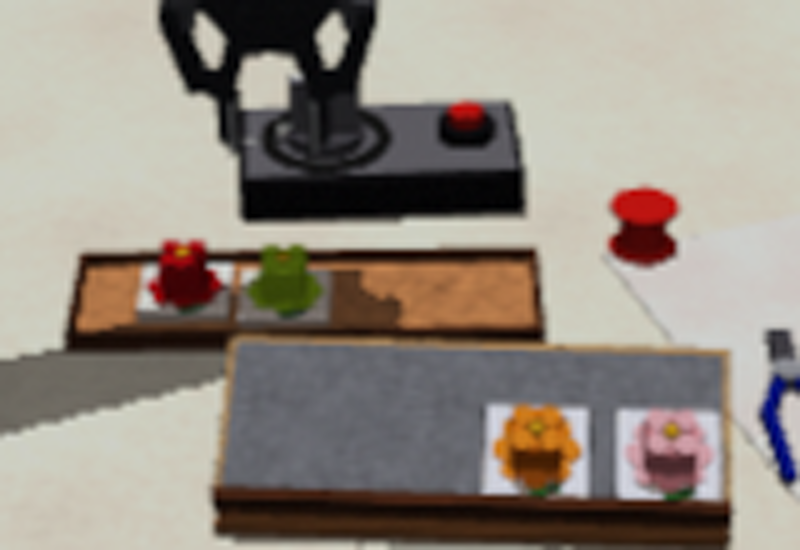

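Red and lime lie flat, side by side. Next gold.

apply_moves --jaw '[0.5,0.5,0.5,0.5,0.5,0.5,0.5,0.5,0.5,0.5]' --pt "-40 27 0" --pt "-80 54 0" --pt "-120 82 0" --pt "-160 109 0" --pt "-200 137 0" --pt "-234 160 0" --pt "-234 160 0" --pt "-234 160 0" --pt "-234 160 0" --pt "-234 160 0" --roll '[4,4,4,4,4,4,4,4,4,4]'

```text
time: 64.35
ee_pos: [0.5871, -0.0623, 0.1072]
tool_rot: [-0.001, 0.743, 0.67, -0.0]
ft_force: [-0.3, -0.3, 0.3]
gripper_width: 0.0429
```

```bash
python3 - <<'E'
from h import *
plan((.5865,-.065,.041,-6))
E
```

```text
t 64.3 pos [ 0.5871 -0.0623  0.1072] jaw -5.9 w 0.0429 F [-0.3 -0.3  0.3] tilt 0.11 q [-0.39  0.46  0.56  1.81 -0.29  0.96  0.19]
(0.5865, -0.065, 0.041, -6) -> slide [-2.8, -0.2, 66.2] roll 0.1 rows 2
```

apply_moves --jaw '[0.5,0.5,0.5,0.5,0.5,0.5,0.2,0.2,0.2,0.2,0.2]' --pt "-2 0 25" --pt "-2 0 45" --pt "-2 0 60" --pt "-2 0 66" --pt "-2 0 66" --pt "-2 0 66" --pt "-2 0 66" --pt "-2 0 66" --pt "-2 0 66" --pt "-2 0 66" --pt "-2 0 66" --roll '[0,0,0,0,0,0,0,0,0,0,0]'

```text
time: 65.45
ee_pos: [0.5885, -0.0664, 0.043]
tool_rot: [0.0, 0.744, 0.669, 0.001]
ft_force: [-1.7, 0.7, 4.4]
gripper_width: 0.0286
```

```bash
python3 - <<'E'
from h import *
plan(traypt(.050,-.012,.11))
E
```

```text
t 65.5 pos [ 0.5885 -0.0664  0.043 ] jaw -6.1 w 0.0286 F [-1.7  0.7  4.4] tilt 0.10 q [-0.35  0.54  0.52  1.85 -0.35  0.84  0.24]
(np.float64(0.5024940984484024), np.float64(0.16525961913074608), 0.11, np.float64(-2.2345354010102105)) -> slide [221.3, -109.9, -67.0] roll -3.8 rows 6
```

apply_moves --jaw '[0.2,0.2,0.2,0.2,0.2,0.2,0.2,0.2,0.2,0.2,0.2,0.2,0.2,0.2]' --pt "0 0 -25" --pt "0 0 -50" --pt "0 0 -67" --pt "0 0 -67" --pt "35 -17 -67" --pt "70 -34 -67" --pt "105 -52 -67" --pt "140 -69 -67" --pt "180 -89 -67" --pt "221 -110 -67" --pt "221 -110 -67" --pt "221 -110 -67" --pt "221 -110 -67" --pt "221 -110 -67" --roll '[0,0,0,0,-4,-4,-4,-4,-4,-4,-4,-4,-4,-4]'

```text
time: 66.85
ee_pos: [0.5019, 0.1632, 0.1086]
tool_rot: [0.0, 0.721, 0.693, -0.0]
ft_force: [0.0, 1.0, -0.3]
gripper_width: 0.029
```

```bash
python3 - <<'E'
from h import *
s=grab("side");t=grab("top")
plan(traypt(.050,-.012,.020),traypt(.050,0,.008))
zoom(s,185,110,160,130,"s36.png",5)
E
```

```text
t 67.0 pos [0.502  0.1636 0.1088] jaw -2.2 w 0.0283 F [ 0.  -0.2 -0.9] tilt 0.02 q [-0.82  0.33  0.51  1.96 -0.21  0.9  -0.24]
(np.float64(0.5024940984484024), np.float64(0.16525961913074608), 0.02, np.float64(-2.2345354010102105)) -> slide [1.7, 0.5, 88.8] roll 0.0 rows 2
(np.float64(0.5029619798194245), np.float64(0.17725049428740794), 0.008, np.float64(-2.2345354010102105)) -> slide [13.7, 0.5, 100.7] roll 0.0 rows 3
```

View pics/s36.png

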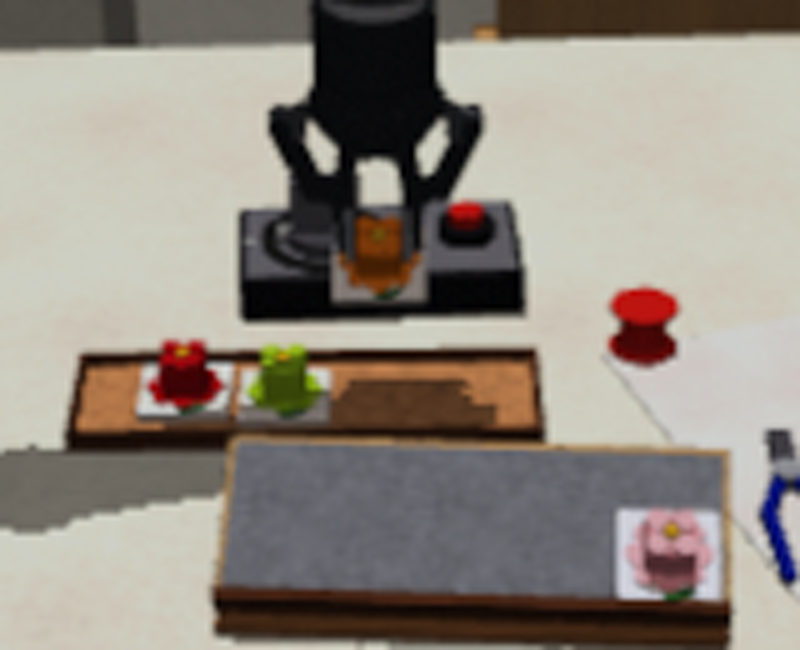

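apply_moves --jaw '[0.2,0.2,0.2,0.2,0.2,0.2,0.2,0.2,0.2,0.2,0.2,0.2,0.2]' --pt "1 1 30" --pt "1 1 60" --pt "1 1 80" --pt "1 1 86" --pt "1 1 88" --pt "3 1 90" --pt "5 1 92" --pt "7 1 94" --pt "9 1 96" --pt "11 1 98" --pt "12 1 100" --pt "12 1 101" --pt "12 1 101" --roll '[0,0,0,0,0,0,0,0,0,0,0,0,0]' --newtons 20

```text
time: 68.25
ee_pos: [0.5013, 0.1804, 0.0111]
tool_rot: [-0.004, 0.72, 0.694, 0.0]
ft_force: [-11.3, 4.0, 24.3]
gripper_width: 0.0284
```

apply_moves --jaw '[0.2,0.5,0.5,0.5,0.5,0.5,0.5,0.5,0.5,0.5]' --pt "-4 0 -3" --pt "-4 0 -4" --pt "-4 0 -4" --pt "-4 0 -4" --pt "-4 0 -20" --pt "-4 0 -50" --pt "-4 0 -80" --pt "-4 0 -100" --pt "-4 0 -100" --pt "-4 0 -100" --roll '[0,0,0,0,0,0,0,0,0,0]' --newtons 50

```text
time: 69.25
ee_pos: [0.5028, 0.173, 0.1076]
tool_rot: [-0.0, 0.72, 0.694, 0.0]
ft_force: [-0.6, -0.0, -1.1]
gripper_width: 0.0425
```

```bash
python3 - <<'E'
from h import *
s=grab("side");t=grab("top")
plan((.6605,-.0725,.11,-6))
zoom(s,185,130,160,110,"s37.png",5)
E
```

```text
t 69.3 pos [0.5019 0.1727 0.1067] jaw -2.1 w 0.0427 F [ 0.3 -0.2 -0.1] tilt 0.14 q [-0.83  0.34  0.51  1.95 -0.21  0.9  -0.25]
(0.6605, -0.0725, 0.11, -6) -> slide [-239.3, 167.3, -3.4] roll 3.9 rows 6
```

View pics/s37.png

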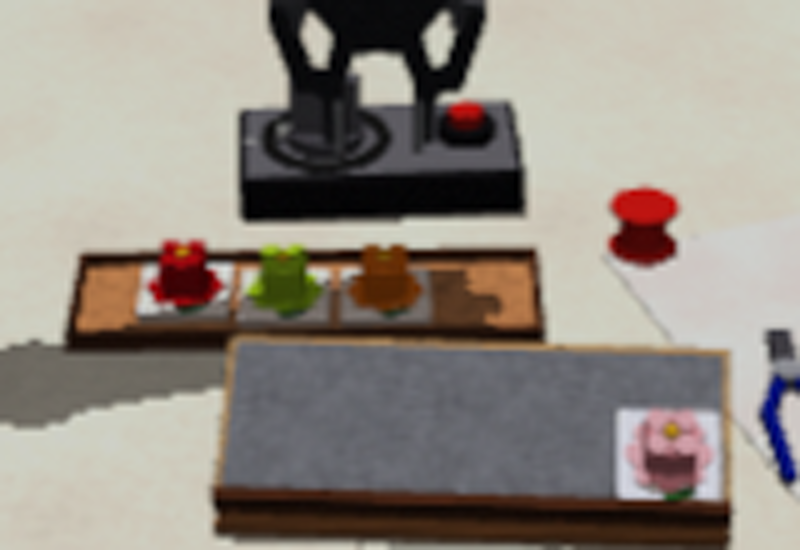

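apply_moves --jaw '[0.5,0.5,0.5,0.5,0.5,0.5,0.5,0.5,0.5,0.5]' --pt "-40 28 0" --pt "-80 56 0" --pt "-120 84 0" --pt "-160 112 0" --pt "-200 140 0" --pt "-240 167 0" --pt "-240 167 0" --pt "-240 167 0" --pt "-240 167 0" --pt "-240 167 0" --roll '[4,4,4,4,4,4,4,4,4,4]'

```text
time: 70.35
ee_pos: [0.6605, -0.0704, 0.1071]
tool_rot: [-0.001, 0.743, 0.67, -0.0]
ft_force: [1.1, 0.2, -0.5]
gripper_width: 0.0428
```

```bash
python3 - <<'E'
from h import *
s=grab("side");t=grab("top")
plan((.6605,-.0725,.042,-6))
zoom(t,165,180,60,135,"t38.png",5)
S=lambda *p:unz(p,185,130,5)
for n,u in(("red",(182,252)),("lime",(284,256)),("gold",(386,255))):
    p=back(s,S(*u),.039)[0]; d=rz(-TRAY[2])@(p-[TRAY[0],TRAY[1],0]); print(n,d.round(4))
E
```

```text
t 70.5 pos [ 0.6608 -0.0708  0.1077] jaw -5.9 w 0.0432 F [ 0.2 -0.4  0.7] tilt 0.06 q [-0.33  0.58  0.54  1.62 -0.33  1.03  0.2 ]
(0.6605, -0.0725, 0.042, -6) -> slide [-1.7, -0.1, 65.7] roll 0.1 rows 2
red [-0.0793  0.0045  0.039 ]
lime [-0.0123 -0.0016  0.039 ]
gold [ 0.0544 -0.0015  0.039 ]
```

View pics/t38.png

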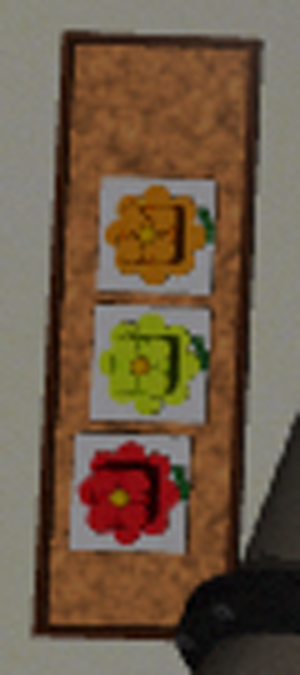

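apply_moves --jaw '[0.5,0.5,0.5,0.5,0.5,0.5,0.2,0.2,0.2,0.2,0.2]' --pt "-2 0 25" --pt "-2 0 45" --pt "-2 0 60" --pt "-2 0 66" --pt "-2 0 66" --pt "-2 0 66" --pt "-2 0 66" --pt "-2 0 66" --pt "-2 0 66" --pt "-2 0 66" --pt "-2 0 66" --roll '[0,0,0,0,0,0,0,0,0,0,0]'

```text
time: 71.55
ee_pos: [0.662, -0.075, 0.0433]
tool_rot: [0.001, 0.744, 0.669, 0.001]
ft_force: [-1.7, -0.0, 5.7]
gripper_width: 0.0287
```

```bash
python3 - <<'E'
from h import *
plan(traypt(.1125,-.012,.11))
E
```

```text
t 71.5 pos [ 0.662  -0.075   0.0433] jaw -6.1 w 0.0287 F [-1.7 -0.   5.7] tilt 0.14 q [-0.3   0.65  0.5   1.66 -0.38  0.92  0.24]
(np.float64(0.5649465732226828), np.float64(0.16282273699000602), 0.11, np.float64(-2.2345354010102105)) -> slide [226.2, -121.5, -66.9] roll -3.8 rows 6
```

apply_moves --jaw '[0.2,0.2,0.2,0.2,0.2,0.2,0.2,0.2,0.2,0.2,0.2,0.2,0.2,0.2]' --pt "0 0 -25" --pt "0 0 -50" --pt "0 0 -67" --pt "0 0 -67" --pt "35 -19 -67" --pt "70 -38 -67" --pt "105 -56 -67" --pt "140 -75 -67" --pt "180 -97 -67" --pt "226 -121 -67" --pt "226 -121 -67" --pt "226 -121 -67" --pt "226 -121 -67" --pt "226 -121 -67" --roll '[0,0,0,0,-4,-4,-4,-4,-4,-4,-4,-4,-4,-4]'

```text
time: 72.95
ee_pos: [0.5649, 0.1604, 0.1086]
tool_rot: [0.0, 0.721, 0.693, -0.0]
ft_force: [0.2, 0.2, -0.8]
gripper_width: 0.0288
```

```bash
python3 - <<'E'
from h import *
s=grab("side");t=grab("top")
plan(traypt(.1125,-.012,.020),traypt(.1125,0,.008))
zoom(s,185,110,160,130,"s39.png",5)
E
```

```text
t 73.0 pos [0.5649 0.1608 0.1088] jaw -2.2 w 0.0287 F [ 0.6 -0.9 -1.7] tilt 0.03 q [-0.75  0.44  0.52  1.82 -0.26  0.95 -0.16]
(np.float64(0.5649465732226828), np.float64(0.16282273699000602), 0.02, np.float64(-2.2345354010102105)) -> slide [2.1, -0.1, 88.8] roll 0.0 rows 2
(np.float64(0.5654144545937049), np.float64(0.17481361214666788), 0.008, np.float64(-2.2345354010102105)) -> slide [14.1, -0.1, 100.8] roll 0.0 rows 3
```

View pics/s39.png

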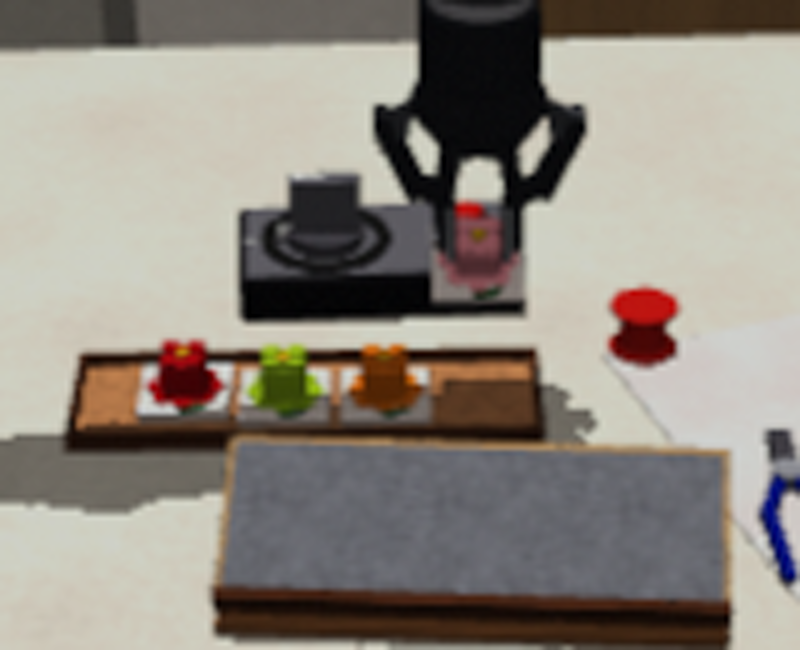

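apply_moves --jaw '[0.2,0.2,0.2,0.2,0.2,0.2,0.2,0.2,0.2,0.2,0.2,0.2,0.2]' --pt "1 1 30" --pt "1 1 60" --pt "1 1 80" --pt "1 1 86" --pt "1 1 88" --pt "3 1 90" --pt "5 1 92" --pt "7 1 94" --pt "9 1 96" --pt "11 1 98" --pt "12 1 100" --pt "12 1 101" --pt "12 1 101" --roll '[0,0,0,0,0,0,0,0,0,0,0,0,0]' --newtons 20

```text
time: 74.35
ee_pos: [0.5648, 0.1778, 0.012]
tool_rot: [-0.004, 0.72, 0.694, 0.001]
ft_force: [-11.4, 4.7, 25.5]
gripper_width: 0.0285
```

apply_moves --jaw '[0.2,0.45,0.45,0.45,0.45,0.45,0.45,0.45,0.45,0.45]' --pt "-4 0 -3" --pt "-4 0 -4" --pt "-4 0 -4" --pt "-4 0 -4" --pt "-4 0 -20" --pt "-4 0 -50" --pt "-4 0 -80" --pt "-4 0 -120" --pt "-4 0 -140" --pt "-4 0 -140" --roll '[0,0,0,0,0,0,0,0,0,0]'

```text
time: 75.35
ee_pos: [0.5686, 0.1711, 0.1525]
tool_rot: [0.001, 0.72, 0.694, 0.004]
ft_force: [0.4, -0.3, 0.6]
gripper_width: 0.0383
```

apply_moves --jaw '[0.45,0.45,0.45,0.45,0.45,0.45,0.45,0.45,0.45,0.45]' --pt "-50 0 -20" --pt "-100 0 -40" --pt "-150 0 -50" --pt "-200 0 -50" --pt "-250 0 -50" --pt "-300 0 -50" --pt "-350 0 -50" --pt "-350 0 -50" --pt "-350 0 -50" --pt "-350 0 -50" --roll '[0,0,0,0,0,0,0,0,0,0]'

```text
time: 76.35
ee_pos: [0.5531, -0.1774, 0.1972]
tool_rot: [-0.001, 0.719, 0.695, 0.0]
ft_force: [0.4, -0.0, -0.1]
gripper_width: 0.0383
```

```bash
python3 - <<'E'
from knob import *
s=grab("side");t=grab("top")
plan()
zoom(s,185,110,160,130,"s40.png",5);zoom(t,165,180,60,135,"t40.png",5);mosaic(t,"k4.png",0)
cv2.imwrite("pics/top40.png",t["image"][:,:,::-1])
E
```

```text
t 76.5 pos [ 0.5536 -0.1765  0.1973] jaw -1.9 w 0.0383 F [ 0.6 -0.   0.8] tilt 0.10 q [-0.29  0.36  0.67  1.75 -0.24  1.13  0.42]
```

View pics/s40.png

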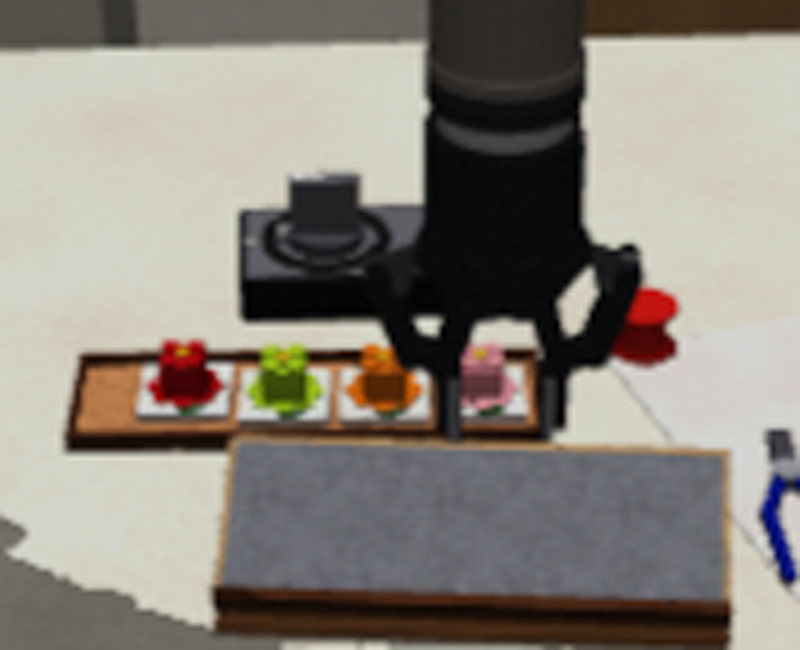

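View pics/t40.png

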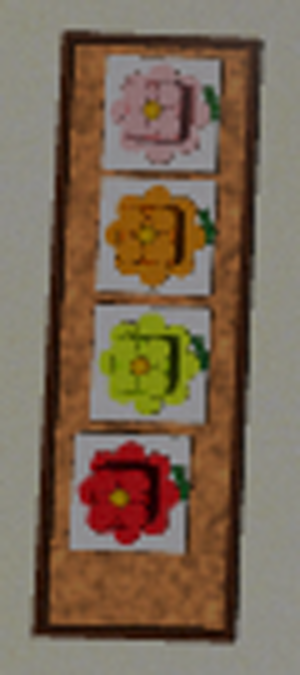

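View pics/k4.png

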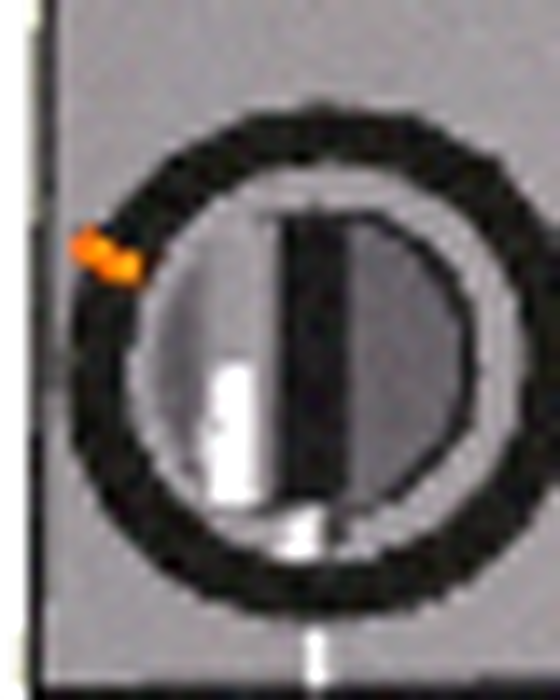

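View pics/top40.png

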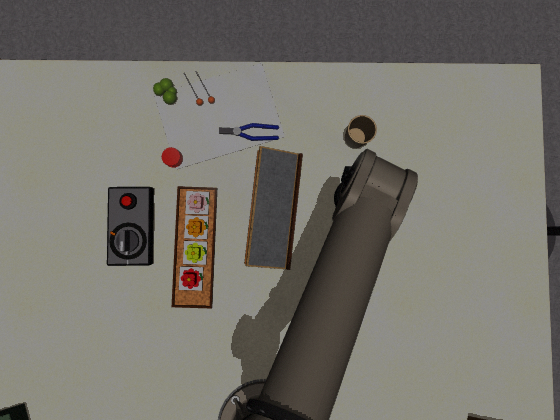

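```bash
python3 - <<'E'
from h import *
print(ticket.hand_in())
E
```

```text
the job is handed in; nothing more can be done
None
```

I carried out every step and handed the job in at about 76 s; the hand-in gives no verdict.

**Easel:** All four tiles (red, lime, gold and pink) were set flat on the face and pressed down until the ledge pushed back. A picture taken while the shutter was held showed them all square and against the ledge.

**Focus:** I turned the knob about 86° clockwise. My image estimate puts the pointer 1–3° from the orange mark, which is about 1–2 mm against the 3.5 mm allowed.

**Shutter:** I pressed the button with 12 N, where it is fully down at 5 N. After I let go it looked raised again in the pictures.

**End state:** The last pictures show:
- The tiles lie flat in the tray, flowers up, with gaps between them. Red sits about 5–7 mm off the tray's centre line, within limits.
- The knob is back on the rest line; I felt the stop as I turned it.
- The vase, spool and pliers look where they were at the start.
- The arm is clear of everything.

**What disagreed:**
- The reported tool height put the fingertips well below where they really were. By contact they stood roughly 12 mm or more higher, so the first close on gold missed above the flower. I worked from contact heights after that.
- The two cameras differed by about 2 mm.
- My first image fit placed the ledge line several mm from where contact put it, so I used the contact position.

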